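# Tip the raisin boxes into the locked snack keeper and lock it again

## Robot

A 7-joint arm with a two-finger parallel gripper is mounted at the origin on the work surface. World frame = base frame: x ahead of the robot, y to its left, z up, the work surface at z = 0. Lengths are in mm, angles in rad, forces in N, time in s.
With the tool pointing down it reaches from about 400 to 875 mm from the base axis. Payload 4.4 kg.
Tool frame: the origin (TCP) lies at the very end of the fingers, on their centre line; the grasp point (between the pads) lies 19 mm behind it (ctrl.pinch_z is the z of the grasp point in the tool frame, in mm); z points along the fingers, x is the direction in which the jaws open and shut, and the axes are right-handed (so a half turn about z gives the same grasp; the last joint's range is limited). The gripper opens to 85 mm and grips with 20 to 120 N. Pads are 22 mm wide; open, the fingers measure 114 mm over their backs; the gripper's body (76 mm by 85 mm) begins 54 mm behind the grasp point. The pads swing forward as they close: fully open they stand 13 mm farther back than shut.
Start: joints at [-1.373, 0.628, 0.038, 1.517, -0.027, 0.996, -0.02], TCP at [169.463, 627.535, 231.313] pointing down, gripper open.
Joint ranges: [-3.06, 3.06], [-0.37, 2.12], [-1.25, 1.32], [0.18, 2.47], [-1.1, 4.24], [0.23, 1.98], [-2.94, 2.94]. Speed limits (rad/s): [2.57, 2.57, 3.14, 3.14, 3.14, 3.14, 3.14].

## Interface

Orientations are given as [roll, pitch, yaw] about the fixed x, y, z axes, in that order (R = Rz(yaw) Ry(pitch) Rx(roll)).
In Python, from cell import sensors, get_image, order, ctrl gives the robot as it stands.
- The arm moves only by the tool arm_command, never from a script. Its argument "rows" is a list that holds one entry, the list of rows, each a list of 6 numbers: the shift along the tool's x, y, z in mm, then the turn, a rotation vector about the tool's x, y, z in degrees. A call has 1 to 20 rows; each row is the pose to reach, as a shift and turn from the pose commanded when the call began, along the tool's axes at that moment; what a row does not reach only later rows make up. A row lasts 1/12 s, in which the tool goes at most 41.7 mm and 7.16 degrees, less where a joint would pass 70% of its speed; a pose out of reach is approached as far as the arm can. A call with a gripper value outside its range is refused whole. "claw" is the opening, from -1 (shut) to 1 (fully open), set as the call begins (left out, the last holds). The fingers move at their own pace and stop on an object; the grip force is fixed at half the most. Time passes only in rows, so rows that repeat a pose let the fingers close. It gives the time, the measured TCP pose, the force and the opening at its end, in the units of the state.
- sensors.read_state(): the state, without advancing time (a new reading comes with each control period).
- get_image(name): name is "scene" or "top" or "wrist"; returns a dict with "pixels" (384x512x3 uint8, red, green, blue), "z_map" (384x512 float32, mm along the optical axis (not along the pixel's ray), 0 where there is no reading), "K" (3x3 intrinsics, pixels), "pose" (4x4, takes a point from camera to world coordinates). Camera axes: x right, y up, looking along -z (the intrinsics and any distortion apply to the point x, -y, -z); pixel columns grow to the right and rows downward; lengths in mm; the calibration is good to about 2 mm. A picture is of the moment at which its call begins.
- order.finish_job(): hands the job in, once; it reports no verdict.
The state is a dict: "clock": time; "qpos": joint angles; "qd": joint speeds; "tau": joint torques, N m; "eef_pos": TCP position; "tool_rot": TCP orientation; "force": force on the tool from outside, world axes, zero at the start; "torque": the same for the moment, N m; "width": finger opening in mm.
Only numpy, scipy, OpenCV 4.12 (cv2) and the standard library are available. Lean on these libraries where they do the work, as an engineer would, in place of code of your own. Each camera call takes 0.05 s, during which the arm holds its last target.

## Task

Put every raisin box away in the snack keeper: pull out its orange lock slide, slide the grey lid fully open, carry the tray over by its handle and tip its boxes off the open end into the keeper, and put in the boxes lying loose on the shelf as well. Set the empty tray back down flat on the shelf, slide the lid fully shut and push the lock fully home. Leave the soda cans, the measuring cup and the funnel standing where they are.

Things in the scene. Friction and masses are not known exactly. Their poses are not given: they have to be found in the camera images.
- bin: snack keeper fixed to the shelf: clear walls 5 mm, white top frame, 250 x 360 x 120 mm (own x, y, z); origin at the centre of its underside, z up. White top at z 0.120 in its frame: front ledge with the orange lock x -0.125 to -0.060; fixed deck x -0.060 to 0.105, y -0.020 to 0.180; the rest is the mouth, under the lid when shut. Hollow also under ledge and deck, 109 mm high inside
- lid (a joint): travel in m of the grey sliding lid along the bin's own +y, on top of the white frame: 0 fully shut, 0.145 fully open (over the deck). Stays where left; about 2 N of friction. Moves at most 3 mm while the lock is in
- lid_grip (a point): middle of the upright grip rib on the lid: 70 mm long along the bin's x, 14 mm thick along the bin's y, standing from z 0.125 to 0.155 in the bin's frame. The lid plate is 5 mm thick, z 0.1205 to 0.1255
- lock (a joint): travel in m of the orange lock slide along the bin's own -x (outwards, away from the lid): 0 fully in, its tongue 14 mm deep in a notch of the lid's front edge (2.5 mm play each side); 0.022 fully out, lid free. Stays where left; about 2 N of friction. Goes in again only when the lid is home within 2 mm
- lock_tab (a point): middle of the upright thumb tab on the lock slide: 10 mm thick along the bin's x, 30 mm wide along the bin's y, standing from z 0.125 to 0.155 in the bin's frame. It lies 85 mm in front (bin -x) of the bin's centre line when in, level with the middle of the shut lid
- bin_mouth (a point): point in the plane of the bin's top at the middle of the mouth left clear by the open lid: at (0.0225, -0.100, 0.120) in the bin's frame; mouth x -0.060 to 0.105, y -0.174 to -0.025
- tray: teal metal carry tray, loose, 240 g: floor 200 x 132 mm, 3 mm thick, rims 25 mm high on the long sides and the back (-x) end, no rim at the open +x end; boxes start to slide at a tilt of 20 to 30 degrees. A steel hoop stands at mid-length with a wooden handle bar across its top. Origin at the centre of its underside, x towards the open end, z up
- tray_handle (a point): middle of the wooden handle bar: at (0, 0, 0.112) in the tray's frame; bar 14 mm thick along the tray's x, 26 mm tall, 138 mm long along the tray's y (about 130 mm free between the hoop's uprights)
- tray_lip (a point): middle of the open end's edge: at (0.100, 0, 0.003) in the tray's frame
- box1: one of up to seven identical raisin boxes, yellow with a plum-coloured band round the middle, 75 x 50 x 28 mm (its own x, y, z), 45 g; origin at its middle. None when absent. Starts lying flat on the tray
- box2: one of up to seven identical raisin boxes, yellow with a plum-coloured band round the middle, 75 x 50 x 28 mm (its own x, y, z), 45 g; origin at its middle. None when absent. Starts lying flat on the tray
- box3: one of up to seven identical raisin boxes, yellow with a plum-coloured band round the middle, 75 x 50 x 28 mm (its own x, y, z), 45 g; origin at its middle. None when absent. Starts lying flat on the tray
- box4: one of up to seven identical raisin boxes, yellow with a plum-coloured band round the middle, 75 x 50 x 28 mm (its own x, y, z), 45 g; origin at its middle. None when absent. Starts lying flat on the tray
- box5: one of up to seven identical raisin boxes, yellow with a plum-coloured band round the middle, 75 x 50 x 28 mm (its own x, y, z), 45 g; origin at its middle. None when absent. Starts lying flat on the shelf between tray and bin
- box6: one of up to seven identical raisin boxes, yellow with a plum-coloured band round the middle, 75 x 50 x 28 mm (its own x, y, z), 45 g; origin at its middle. None when absent. Starts lying flat on the shelf between tray and bin
- box7: one of up to seven identical raisin boxes, yellow with a plum-coloured band round the middle, 75 x 50 x 28 mm (its own x, y, z), 45 g; origin at its middle. None when absent. Starts lying flat on the shelf between tray and bin
- can_a: bystander: blue sealed soda can, 66 mm diameter, 122 mm tall; origin at the centre of its underside
- can_b: bystander: green sealed soda can, 66 mm diameter, 122 mm tall; origin at the centre of its underside
- cup: bystander: red ceramic measuring cup, 84 mm across the rim, 70 mm tall, handle on its +y side (75 mm from its axis); origin at the centre of its underside
- funnel: bystander: small stainless steel funnel standing mouth down, 96 mm diameter, 92 mm tall; origin at the centre of its underside
There are look-alikes about, which are no part of the job. Leave any green or turquoise look-alike of the box2 alone. What is shaped like the box1 but black or blue is not meant.

How it is judged (in metres and radians):
On the way, in this order (a step that is already met when the one before it is completed fails the run):
1. the lock slide is pulled out (value of joint lock above 0.018 m), for 0.1 s.
2. the lid is slid open (value of joint lid above 0.13 m), for 0.2 s.
3. the tray, with a box still on it, is tipped with its open end over the mouth of the keeper (angle between tray's own z axis and vertical above 0.25 rad and x of tray_lip in the frame of bin between -0.08 and 0.125 m and y of tray_lip in the frame of bin between -0.2 and 0 m and ((x of box1 in the frame of tray between -0.1 and 0.1 m and y of box1 in the frame of tray between -0.065 and 0.065 m and z of box1 in the frame of tray between 0 and 0.06 m) or (x of box2 in the frame of tray between -0.1 and 0.1 m and y of box2 in the frame of tray between -0.065 and 0.065 m and z of box2 in the frame of tray between 0 and 0.06 m) or (x of box3 in the frame of tray between -0.1 and 0.1 m and y of box3 in the frame of tray between -0.065 and 0.065 m and z of box3 in the frame of tray between 0 and 0.06 m) or (x of box4 in the frame of tray between -0.1 and 0.1 m and y of box4 in the frame of tray between -0.065 and 0.065 m and z of box4 in the frame of tray between 0 and 0.06 m) or (x of box5 in the frame of tray between -0.1 and 0.1 m and y of box5 in the frame of tray between -0.065 and 0.065 m and z of box5 in the frame of tray between 0 and 0.06 m) or (x of box6 in the frame of tray between -0.1 and 0.1 m and y of box6 in the frame of tray between -0.065 and 0.065 m and z of box6 in the frame of tray between 0 and 0.06 m) or (x of box7 in the frame of tray between -0.1 and 0.1 m and y of box7 in the frame of tray between -0.065 and 0.065 m and z of box7 in the frame of tray between 0 and 0.06 m))).
4. every box is in the keeper (x of box1 in the frame of bin between -0.125 and 0.125 m and y of box1 in the frame of bin between -0.18 and 0.18 m and z of box1 in the frame of bin between 0 and 0.112 m and x of box2 in the frame of bin between -0.125 and 0.125 m and y of box2 in the frame of bin between -0.18 and 0.18 m and z of box2 in the frame of bin between 0 and 0.112 m and x of box3 in the frame of bin between -0.125 and 0.125 m and y of box3 in the frame of bin between -0.18 and 0.18 m and z of box3 in the frame of bin between 0 and 0.112 m and x of box4 in the frame of bin between -0.125 and 0.125 m and y of box4 in the frame of bin between -0.18 and 0.18 m and z of box4 in the frame of bin between 0 and 0.112 m and x of box5 in the frame of bin between -0.125 and 0.125 m and y of box5 in the frame of bin between -0.18 and 0.18 m and z of box5 in the frame of bin between 0 and 0.112 m and x of box6 in the frame of bin between -0.125 and 0.125 m and y of box6 in the frame of bin between -0.18 and 0.18 m and z of box6 in the frame of bin between 0 and 0.112 m and x of box7 in the frame of bin between -0.125 and 0.125 m and y of box7 in the frame of bin between -0.18 and 0.18 m and z of box7 in the frame of bin between 0 and 0.112 m), for 0.2 s.
5. the lid is shut (value of joint lid below 0.005 m), for 0.1 s.
At the end, for the whole second after the job is handed in: every box present lies inside the keeper; lid shut within 5 mm and lock home within 5 mm; the tray stands level (within 0.08 rad) on the shelf, at rest; cans, cup and funnel upright (all of step 4 and value of joint each of lid, lock below 0.005 m and angle between tray's own z axis and vertical below 0.08 rad and height (world z) of tray between -0.008 and 0.008 m and linear speed of tray below 0.02 m/s and angle between each of can_a, can_b, cup, funnel's own z axis and vertical below 0.2 rad); the robot touches nothing.
It fails at once if the blue can is knocked over or shoved more than 30 mm (distance of can_a from where it was at the start of the episode above 0.03 m or angle between can_a's own z axis and vertical above 0.5 rad).
It fails at once if the green can is knocked over or shoved more than 30 mm (distance of can_b from where it was at the start of the episode above 0.03 m or angle between can_b's own z axis and vertical above 0.5 rad).
It fails at once if the measuring cup is knocked over or shoved more than 30 mm (distance of cup from where it was at the start of the episode above 0.03 m or angle between cup's own z axis and vertical above 0.5 rad).
It fails at once if the funnel is knocked over or shoved more than 30 mm (distance of funnel from where it was at the start of the episode above 0.03 m or angle between funnel's own z axis and vertical above 0.5 rad).
Of box1, box2, box3, box4 only 2 to 4 are there at a start; the rules pass over those that are not, and their reading is None.
Of box5, box6, box7 only 1 to 3 are there at a start; the rules pass over those that are not, and their reading is None.
At some moment in a run one of box5, box6, box7 may be knocked a few centimetres aside while the robot is not near it.
It also fails if it takes over 210 s, if anything falls off the work surface, if the arm or the gripper's body presses on something with over 40 N, if the wrist force passes 120 N, or if a joint passes its speed limit or range.

## Working session

There is one attempt and no reset: what is moved stays moved. The work goes in short steps, Python scripts to look and compute and a tool call to move; the robot and the scene stay as the last step left them, time stands still between calls to the robot, and variables do not carry over. Pictures are saved under pics/ and viewed, and the job is handed in when it is done.

Besides the shell and the picture viewer there is one more tool, called after "Emit:" as name([rows], argument=value, ...), one row to a line, values as JSON. arm_command: Moves the arm, as the interface text tells. Its arguments: {"type":"object","properties":{"rows":{"type":"array","items":{"type":"array","items":{"type":"array","items":{"type":"number"}}}},"claw":{"type":"number"}},"required":["rows"]}

```bash
ls -la; mkdir -p pics; python3 - <<'E'
from cell import sensors,get_image,order,ctrl
import cv2,numpy as np
s=sensors.read_state();print(s);print(ctrl.pinch_z)
for n in ["scene","top","wrist"]:
    d=get_image(n);cv2.imwrite(f"pics/{n}0.png",d["pixels"][:,:,::-1]);print(n,d["K"].tolist(),np.round(d["pose"],3).tolist(),(d["z_map"]>0).mean(), [k for k in d])
E
```

```text
total 12
drwxr-xr-x  3 agent agent 4096 Dec  7 05:03 .
drwxr-xr-x 23 root  root  4096 Dec  7 05:03 ..
drwxr-xr-x  2 agent agent 4096 Dec  7 05:03 pics
{'clock': 0.0, 'qpos': array([-1.37282419,  0.62934575,  0.03842744,  1.51838987, -0.02701256,
        0.99632434, -0.01999626]), 'qd': array([ 3.78950769e-05,  4.98074027e-04, -2.12814833e-04, -1.12435173e-03,
        8.95383346e-04,  6.06755978e-05, -5.90776587e-04]), 'tau': array([ 5.15475858e-04, -5.63413775e+01,  1.22641649e+00, -1.93442345e+01,
        1.10007939e-02,  1.05906386e-02,  1.24755939e-06]), 'eef_pos': array([169.26302076, 626.90468258, 230.38209568]), 'tool_rot': array([3.14158531e+00, 1.94988298e-03, 1.30703234e+00]), 'force': array([0.86809362, 0.86421167, 0.70052408]), 'torque': array([-0.02422346,  0.02066648,  0.00378733]), 'width': 85.34698795417962}
-18.700000000000003
scene [[386.9572466240256, 0.0, 264.16830141507575], [0.0, 386.9572466240256, 186.3685748305674], [0.0, 0.0, 1.0]] [[-0.664, -0.528, 0.529, 1181.894], [0.747, -0.463, 0.476, 471.696], [-0.007, 0.712, 0.702, 983.449], [0.0, 0.0, 0.0, 1.0]] 0.9931131998697916 ['pixels', 'z_map', 'K', 'pose']
top [[437.81665036081665, 0.0, 254.3649562236602], [0.0, 437.81665036081665, 185.57549124251295], [0.0, 0.0, 1.0]] [[-0.007, 0.982, -0.189, 295.31], [-1.0, -0.011, -0.021, -144.21], [-0.022, 0.189, 0.982, 1312.54], [0.0, 0.0, 0.0, 1.0]] 0.9958902994791666 ['pixels', 'z_map', 'K', 'pose']
wrist [[292.73728473956476, 0.0, 257.1813702110742], [0.0, 292.73728473956476, 196.6719735667141], [0.0, 0.0, 1.0]] [[0.261, -0.93, -0.258, 104.926], [0.965, 0.251, 0.073, 644.14], [-0.003, -0.268, 0.963, 372.975], [0.0, 0.0, 0.0, 1.0]] 0.9957834879557291 ['pixels', 'z_map', 'K', 'pose']
```

View pics/scene0.png

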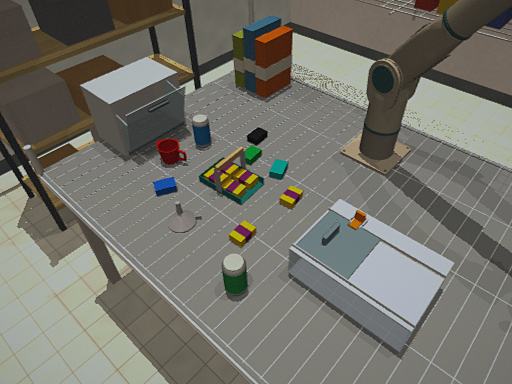

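View pics/top0.png

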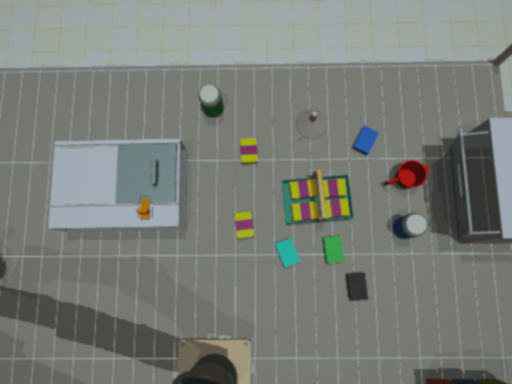

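View pics/wrist0.png

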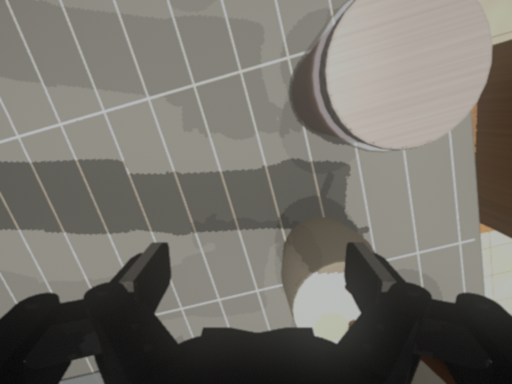

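Top view: the keeper is at left (50–185, 140–230) with the orange lock at (145,208). The tray is at (318,200) with 4 boxes, and loose boxes are at (249,150) and (244,225).

Things that could be taken for a raisin box are turquoise (287,252), green (333,249), black (357,286) and blue (365,140). None of these is part of the job. Next I check this in close crops and measure.

```bash
cat > h.py <<'E'
from cell import sensors,get_image,order,ctrl
import cv2,numpy as np
from scipy.spatial.transform import Rotation as Ro
def cloud(d):
    K=d["K"];z=d["z_map"].astype(float);h,w=z.shape
    v,u=np.mgrid[0:h,0:w]
    P=np.stack([(u-K[0,2])/K[0,0]*z,-(v-K[1,2])/K[1,1]*z,-z],-1)
    return P@d["pose"][:3,:3].T+d["pose"][:3,3]
def hsv(d): return cv2.cvtColor(d["pixels"],cv2.COLOR_RGB2HSV)
def save(n,im): cv2.imwrite(f"pics/{n}.png",im[:,:,::-1])
def crop(d,x0,y0,x1,y1,k): return cv2.resize(d["pixels"][y0:y1,x0:x1],None,fx=k,fy=k,interpolation=cv2.INTER_CUBIC)
def ray(d,u,v,z):
    K=d["K"];r=d["pose"][:3,:3]@np.array([(u-K[0,2])/K[0,0],-(v-K[1,2])/K[1,1],-1.]);c=d["pose"][:3,3]
    return c+r*(z-c[2])/r[2]
E
python3 - <<'E'
from h import *
t=get_image("top");s=get_image("scene")
a=crop(t,225,120,385,300,4);save("tcrop",a);save("tbin",crop(t,40,130,195,240,5));save("scrop",crop(s,140,110,320,260,4));
P=cloud(t);H=hsv(t)
def blobs(m,name,amin=30):
    n,l,st,c=cv2.connectedComponentsWithStats(m.astype(np.uint8))
    for i in range(1,n):
        if st[i,4]>=amin:
            p=P[l==i];print(name,st[i,4],c[i].round(),np.median(p,0).round(1),p.min(0).round(),p.max(0).round())
print(H[150,243],H[150,249],H[208,145],H[180,150],H[170,80],H[190,285])
blobs((H[...,0]>22)&(H[...,0]<35)&(H[...,1]>150)&(H[...,2]>80),"yel",15)
blobs((H[...,0]>5)&(H[...,0]<20)&(H[...,1]>180)&(H[...,2]>120),"org",10)
E
```

```text
[159 153 118] [160 152 119] [ 19 240 165] [ 92  39 123] [105  31 183] [ 84 144 124]
yel 90 [248. 141.] [680.4 -98.7  26.4] [ 670. -120.   21.] [692. -77.  34.]
yel 120 [249. 159.] [ 626.1 -101.5   27. ] [ 615. -123.   12.] [638. -80.  33.]
yel 71 [311. 187.] [ 536.4 -284.7   30.1] [ 511. -295.   13.] [ 561. -277.   37.]
yel 109 [341. 187.] [ 535.4 -374.9   30.1] [ 510. -386.   22.] [ 560. -366.   36.]
yel 127 [294. 190.] [ 527.4 -234.9   29.7] [ 295. -247.   -2.] [ 561. -144. 1313.]
yel 65 [325. 189.] [ 529.4 -327.2   30.4] [ 497. -335.   23.] [ 554. -308.  123.]
yel 115 [344. 207.] [ 474.9 -381.3   29.8] [ 295. -393.   22.] [ 499. -144. 1313.]
yel 69 [328. 208.] [ 471.1 -333.    30.2] [ 449. -340.   25.] [ 494. -313.  121.]
yel 82 [313. 210.] [ 469.8 -289.5   30. ] [ 443. -299.   26.] [ 491. -281.   35.]
yel 123 [296. 212.] [ 461.6 -239.    30.3] [ 438. -251.   19.] [ 486. -227.   37.]
yel 103 [243. 216.] [451.9 -83.   27.3] [ 295. -144.   20.] [ 464.  -59. 1313.]
yel 110 [245. 233.] [398.7 -88.9  27.4] [ 295. -144.   21.] [ 413.  -65. 1313.]
org 11 [145. 201.] [486.4 180.5 124.9] [478. 174. 124.] [487. 194. 128.]
org 16 [145. 208.] [460.6 178.  140.8] [455. 169. 120.] [468. 192. 156.]
org 40 [143. 214.] [447.4 184.6 126. ] [436. 174. 121.] [455. 193. 157.]
```

View pics/tcrop.png

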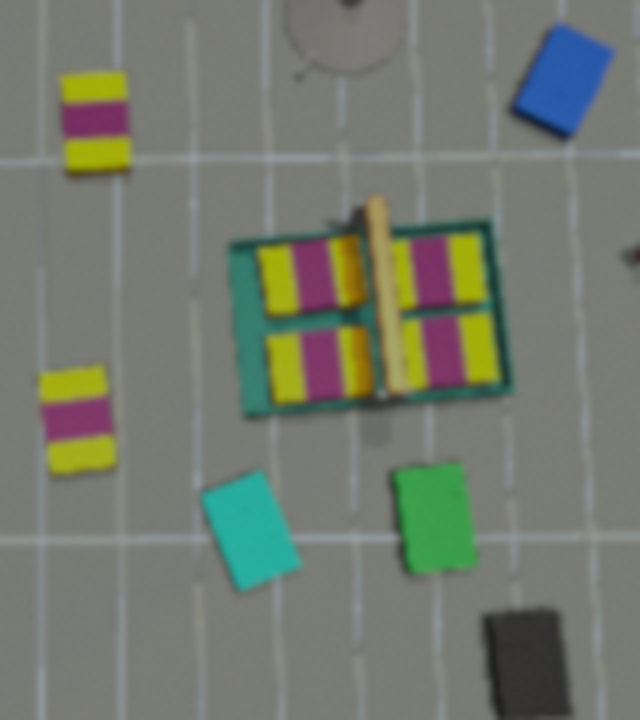

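View pics/tbin.png

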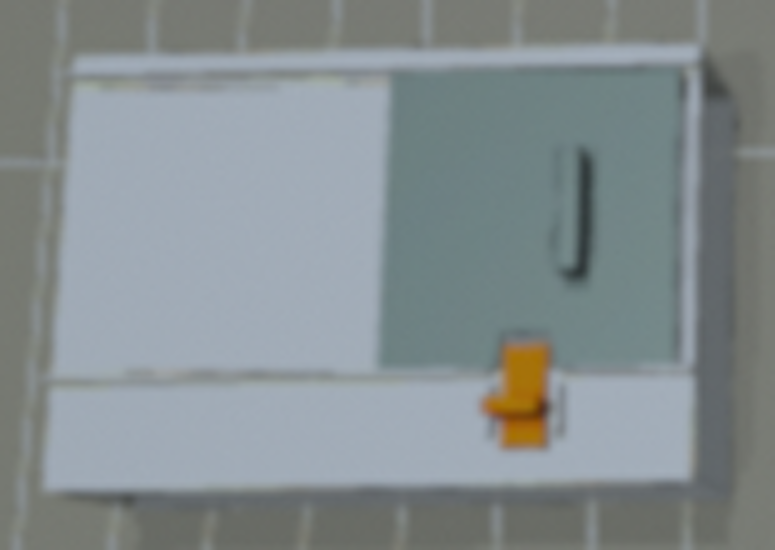

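View pics/scrop.png

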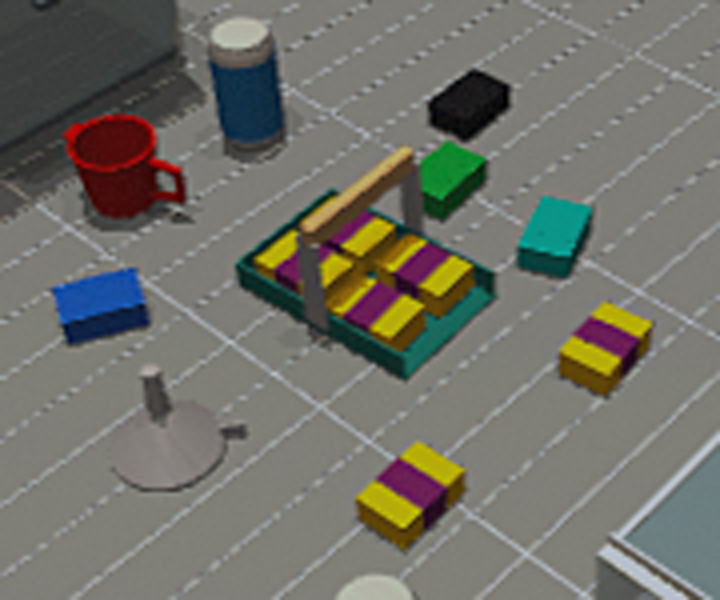

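```bash
python3 - <<'E'
from h import *
t=get_image("top");s=get_image("scene")
def rect(p,name):
    r=cv2.minAreaRect(p[:,:2].astype(np.float32));print(name,len(p),np.round(r[0],1),np.round(r[1],1),round(r[2],2),"medz",np.median(p[:,2]).round(1))
for n,d in (("top",t),("scene",s)):
    P=cloud(d);H=hsv(d);Z=P[...,2]
    R=(P[...,0]>380)&(P[...,0]<760)&(P[...,1]>0)&(P[...,1]<450)
    m=R&(Z>112)&(Z<128); m=cv2.morphologyEx(m.astype(np.uint8),cv2.MORPH_OPEN,np.ones((3,3)))>0
    rect(P[m],n+" bin top")
    rib=R&(Z>145)&(Z<162)
    nn,l,st,c=cv2.connectedComponentsWithStats(rib.astype(np.uint8))
    for i in range(1,nn):
        if st[i,4]>5: rect(P[l==i],n+" rib/tab")
    R=(P[...,0]>400)&(P[...,0]<610)&(P[...,1]>-430)&(P[...,1]<-190)
    m=R&(Z>112)&(Z<130); rect(P[m],n+" handle")
    g=R&(H[...,0]>75)&(H[...,0]<95)&(H[...,1]>80)&(Z<45)
    g=cv2.morphologyEx(g.astype(np.uint8),cv2.MORPH_OPEN,np.ones((2,2)))
    nn,l,st,c=cv2.connectedComponentsWithStats(g)
    i=1+np.argmax(st[1:,4]);rect(P[l==i],n+" tray")
    b=R&(Z>24)&(Z<38)&(((H[...,0]>22)&(H[...,0]<35))|((H[...,0]>140)&(H[...,0]<172)))&(H[...,1]>100)
    b=b.astype(np.uint8)
    nn,l,st,c=cv2.connectedComponentsWithStats(b)
    for i in range(1,nn):
        if st[i,4]>40: rect(P[l==i],n+" tbox")
    R=(P[...,1]>-190)&(P[...,1]<0)&(P[...,0]>350)&(P[...,0]<800)
    b=R&(Z>22)&(Z<34)&(H[...,1]>120)
    nn,l,st,c=cv2.connectedComponentsWithStats(b.astype(np.uint8))
    for i in range(1,nn):
        if st[i,4]>40: rect(P[l==i],n+" loose")
    for nm,(u,v) in dict(canb=(235,262),fun=(178,208)).items(): 
        if n=="scene": print(nm,P[v,u].round())
    R=(P[...,0]>300)&(P[...,0]<900)&(P[...,1]>-700)&(P[...,1]<20)
    m=(R&(Z>60)).astype(np.uint8)
    nn,l,st,c=cv2.connectedComponentsWithStats(m)
    for i in range(1,nn):
        if st[i,4]>15: p=P[l==i];print(n,"tall",st[i,4],p.min(0).round(),p.max(0).round())
E
```

```text
top bin top 9851 [538.7 270.7] [250.9 359.7] 0.42 medz 120.6
top rib/tab 144 [561.4 155.6] [70.1 14.9] 1.62 medz 153.6
top rib/tab 44 [453.5 182.2] [27.6  9. ] 89.81 medz 154.0
top handle 269 [ 501.7 -303.1] [135.6  14.8] 4.41 medz 123.1
top tray 386 [ 416.5 -231.4] [115.5 275.3] 77.0 medz 2.5
top tbox 72 [ 536.  -283.4] [50.  12.7] 6.88 medz 29.9
top tbox 111 [ 536.2 -374.7] [49.7 20.4] 5.04 medz 29.7
top tbox 255 [ 531.  -249.4] [50.1 48.6] 7.35 medz 30.0
top tbox 201 [ 533. -342.] [49.8 40. ] 3.33 medz 30.0
top tbox 121 [ 475.4 -381. ] [47.8 22.1] 4.21 medz 29.7
top tbox 207 [ 473.1 -346.5] [49.1 41.3] 3.17 medz 30.0
top tbox 124 [ 463.8 -265.7] [47.8 23.3] 5.6 medz 30.0
top tbox 100 [ 467.2 -292.2] [49.  21.7] 3.61 medz 29.7
top tbox 124 [ 461.9 -239.7] [47.9 21.9] 4.34 medz 29.5
top loose 112 [680.1 -98.6] [22.1 49.6] 6.22 medz 27.7
top loose 95 [654.2 -98.9] [22.1 43.8] 4.67 medz 27.2
top loose 122 [ 628.  -101.5] [24.2 48.7] 3.63 medz 26.7
top loose 118 [452.5 -82.4] [21.8 48.5] 8.57 medz 26.9
top loose 107 [426.8 -85.7] [21.1 42.9] 6.37 medz 27.4
top loose 125 [400.5 -88.9] [
[... 657 characters left out ...]
[ 473.8 -333.8] [51.8 40.5] 4.99 medz 29.6
scene tbox 76 [ 547.5 -368.9] [66.7 36.3] 46.76 medz 29.4
scene tbox 166 [ 464.7 -261.7] [55.4 77.5] 5.32 medz 29.7
scene tbox 168 [ 533.9 -253.8] [53.  64.4] 5.22 medz 29.6
scene loose 236 [428.8 -81.4] [77.  51.1] 6.41 medz 26.7
scene loose 310 [656.4 -96.1] [77.4 53.1] 3.82 medz 26.9
canb [796.  18. 120.]
fun [ 751. -286.   74.]
scene tall 1741 [ 383. -700.   60.] [ 657. -640.  215.]
scene tall 317 [ 385. -580.   60.] [ 450. -516.  124.]
scene tall 130 [ 527. -619.   60.] [ 609. -529.   74.]
scene tall 334 [ 432. -317.   60.] [ 575. -281.  128.]
scene tall 48 [ 739. -296.   60.] [ 754. -281.   94.]
scene tall 251 [772. -13.  60.] [833.  20. 125.]
```

```bash
cat >> h.py <<'E'
def rel(x,y,z,yaw,tilt=0.0):
    """target: jaw yaw (deg) tool down, then tilted by 'tilt' deg about tool y; print shift+rotvec deg"""
    s=sensors.read_state();R0=Ro.from_euler('xyz',s["tool_rot"]);R1=Ro.from_euler('xyz',[np.pi,0,np.radians(yaw)])*Ro.from_rotvec([0,np.radians(tilt),0])
    print("shift",(R0.inv().apply(np.array([x,y,z])-s["eef_pos"])).round(1),"turn",np.degrees((R0.inv()*R1).as_rotvec()).round(2),"t",round(s["clock"],2))
E
python3 - <<'E'
from h import *
w=get_image("wrist");P=cloud(w)
for u,v in ((410,60),(330,290),(320,100),(330,240)): print(u,v,P[v,u].round())
rel(455,184.7,230,0)
E
```

```text
410 60 [ 98. 741. 183.]
330 290 [278. 669. 129.]
320 100 [107. 689. 159.]
330 240 [246. 684.  92.]
shift [-353.   391.1    1.2] turn [1.000e-02 1.000e-02 7.488e+01] t 0.4
```

Emit:
arm_command([
  [[-30,33,0,0,0,6],[-60,66,0,0,0,12],[-88,98,0,0,0,19],[-118,130,0,0,0,25],[-147,163,0,0,0,31],[-176,195,0,0,0,37],[-206,228,0,0,0,44],[-235,260,0,0,0,50],[-265,293,0,0,0,56],[-294,326,0,0,0,62],[-323,358,0,0,0,69],[-353,391,0,0,0,74.9],[-353,391,30,0,0,74.9],[-353,391,30,0,0,74.9],[-353,391,30,0,0,74.9]],
])

```text
clock: 1.65
eef_pos: [454.9, 182.6, 200.4]
tool_rot: [3.14, 0.002, -0.005]
force: [0.2, 0.1, -0.4]
width: 85.3
```

```bash
python3 - <<'E'
from h import *
w=get_image("wrist");P=cloud(w);H=hsv(w);save("w1",w["pixels"])
m=(H[...,0]>5)&(H[...,0]<22)&(H[...,1]>180)&(H[...,2]>80)&(P[...,2]>146)&(P[...,2]<165)
p=P[m];print(len(p),p.min(0),p.max(0),p.mean(0)); print(np.argwhere(m).mean(0))
m=(P[...,2]>146)&(P[...,2]<165)&(P[...,0]>500)&(P[...,1]>100)&(P[...,1]<220);p=P[m];print(len(p),p.min(0),p.max(0))
rel(455,184.7,131,0)
E
```

```text
Traceback (most recent call last):
ValueError: zero-size array to reduction operation minimum which has no identity
```

View pics/w1.png

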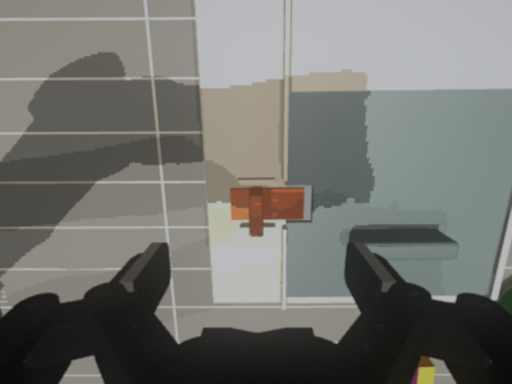

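Wrist view: the orange lock tab is at (256,212), centred between the fingers at about column 257. The lid rib is at (400,238).

```bash
python3 - <<'E'
from h import *
w=get_image("wrist");P=cloud(w);H=hsv(w)
print(H[203,256],P[203,256],P[225,256],P[235,256])
m=((H[...,0]<22)|(H[...,0]>175))&(H[...,1]>180)&(P[...,1]>150)&(P[...,1]<210)
p=P[m];print(len(p),p.min(0),p.max(0))
for z in (140,146):
  q=p[p[:,2]>z];print(len(q),q.min(0) if len(q) else 0,q.max(0) if len(q) else 0,q.mean(0))
u=256
print(ray(w,251,190,155),ray(w,263,235,155))
rel(455,184,131,0.6)
E
```

```text
[ 10 156 163] [454.90324811 194.63256238 155.46480745] [454.84965233 178.40765068 154.23436754] [454.8352182  171.54759272 155.58279757]Traceback (most recent call last):
  File "<stdin>", line 5, in <module>
    return umr_minimum(a, axis, None, out, keepdims, initial, where)
ValueError: zero-size array to reduction operation minimum which has no identity
```

Emit:
arm_command([
  [[0,-0.5,15,0,0,0],[0,-1,30,0,0,0],[0,-1.5,45,0,0,0],[0,-1.5,57,0,0,0],[0,-1.5,65,0,0,0],[0,-1.5,69,0,0,0],[0,-1.5,69,0,0,0],[0,-1.5,69,0,0,0]],
])

```text
clock: 2.42
eef_pos: [455.1, 186.9, 132.7]
tool_rot: [-3.141, -0.001, 0.001]
force: [0.4, 0.3, -0.0]
width: 85.3
```

Emit:
arm_command([
  [[0,0,0,0,0,0],[0,0,0,0,0,0],[0,0,0,0,0,0],[0,0,0,0,0,0],[0,0,0,0,0,0],[0,0,0,0,0,0],[0,0,0,0,0,0],[0,0,0,0,0,0]],
], claw=-1)

```text
clock: 3.08
eef_pos: [454.2, 186.2, 132.5]
tool_rot: [3.142, 0.001, 0.001]
force: [-1.9, -0.6, 5.0]
width: 8.8
```

Emit:
arm_command([
  [[-4,0,0,0,0,0],[-8,0,0,0,0,0],[-12,0,0,0,0,0],[-16,0,0,0,0,0],[-20,0,0,0,0,0],[-23,0,0,0,0,0],[-24,0,0,0,0,0],[-24,0,0,0,0,0],[-24,0,0,0,0,0]],
])

```text
clock: 3.83
eef_pos: [432.0, 186.2, 132.5]
tool_rot: [-3.141, -0.002, -0.001]
force: [4.5, -1.9, 1.4]
width: 8.9
```

```bash
python3 - <<'E'
from h import *
w=get_image("wrist");save("w2",w["pixels"]);t=get_image("top");save("tb2",crop(t,40,130,195,240,5));print(sensors.read_state()["force"],sensors.read_state()["eef_pos"])
E
```

```text
[ 5.02917107 -2.27650153  1.42726529] [431.99476981 186.20466226 132.51167314]
```

View pics/w2.png

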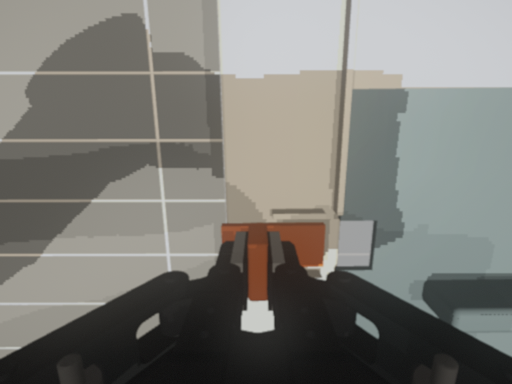

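The lock is out by 22 mm and against its stop; the notch at (355,243) is clear. I release it and go to the lid rib.

Emit:
arm_command([
  [[1,0,0,0,0,0],[1,0,0,0,0,0],[1,0,0,0,0,0],[1,0,0,0,0,0],[1,0,-30,0,0,0],[1,0,-60,0,0,0],[1,0,-65,0,0,0]],
], claw=0.6)

```text
clock: 4.52
eef_pos: [433.5, 186.9, 200.5]
tool_rot: [-3.139, -0.004, -0.001]
force: [0.1, -0.1, -0.5]
width: 68.5
```

```bash
python3 - <<'E'
from h import *
rel(562.4,158.5,195,90)
E
```

```text
shift [128.9  28.3   6. ] turn [ 8.000e-02 -3.000e-01 -9.004e+01] t 4.52
```

Emit:
arm_command([
  [[11,2.5,0,0,0,-7],[22,5,0,0,0,-14],[33,7,0,0,0,-21],[44,10,0,0,0,-28],[55,12,0,0,0,-35],[66,14,0,0,0,-42],[77,17,0,0,0,-49],[88,19,0,0,0,-56],[99,21,0,0,0,-63],[110,24,0,0,0,-70],[120,26,0,0,0,-77],[129,28,2,0,0,-84],[129,28,4,0,0,-90],[129,28,6,0,0,-90],[129,28,6,0,0,-90],[129,28,6,0,0,-90]],
])

```text
clock: 5.85
eef_pos: [560.0, 158.3, 190.8]
tool_rot: [-3.14, 0.0, 1.568]
force: [-0.5, 0.1, -0.0]
width: 68.4
```

```bash
python3 - <<'E'
from h import *
w=get_image("wrist");save("w3",w["pixels"]);P=cloud(w)
m=(P[...,2]>147)&(P[...,2]<160)&(P[...,0]>515)&(P[...,0]<610)&(P[...,1]>125)&(P[...,1]<190);p=P[m];print(len(p))
if len(p):print(p.min(0),p.max(0),np.median(p,0), cv2.minAreaRect(p[:,:2].astype(np.float32)))
rel(562.4,158.5,131,90)
E
```

```text
2135
[527.57986227 149.01102352 147.02670996] [597.04993918 163.27292324 157.28398918] [558.90368681 156.47004583 154.57905536] ((562.33203125, 156.25518798828125), (69.50548553466797, 13.956547737121582), 0.48607462644577026)
shift [ 0.1  2.2 60.1] turn [-0.05  0.01 -0.12] t 5.9
```

View pics/w3.png

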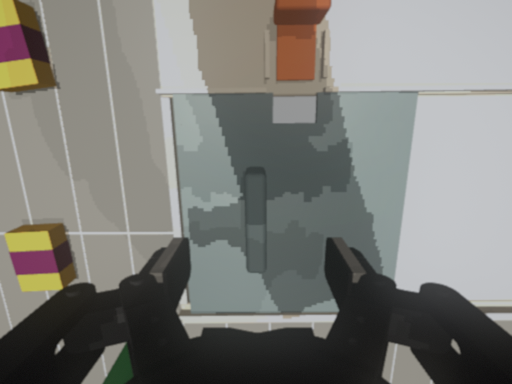

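The rib centre measures (562.3, 156.3), yaw 0.5°, and the fingers straddle it. I go down and grip.

Emit:
arm_command([
  [[-1,2,15,0,0,0],[-2,2,30,0,0,0],[-2,2,45,0,0,0],[-2,2,55,0,0,0],[-2,2,59,0,0,0],[-2,2,59,0,0,0]],
])

```text
clock: 6.4
eef_pos: [562.1, 156.4, 131.5]
tool_rot: [-3.14, 0.001, 1.57]
force: [0.1, -0.4, 0.3]
width: 68.5
```

Emit:
arm_command([
  [[0,0,0,0,0,0],[0,0,0,0,0,0],[0,0,0,0,0,0],[0,0,0,0,0,0],[0,0,0,0,0,0],[0,0,0,0,0,0],[0,0,0,0,0,0]],
], claw=-1)

```text
clock: 6.98
eef_pos: [563.3, 157.2, 133.1]
tool_rot: [3.14, -0.001, 1.572]
force: [-0.7, 2.1, 5.3]
width: 13.3
```

Emit:
arm_command([
  [[8,0,0,0,0,0],[18,0,0,0,0,0],[30,0,0,0,0,0],[42,0,0,0,0,0],[54,0,0,0,0,0],[66,0,0,0,0,0],[78,-1,0,0,0,0],[90,-1,0,0,0,0],[102,-1,0,0,0,0],[114,-1,0,0,0,0],[124,-1,0,0,0,0],[133,-1,0,0,0,0],[140,-1,0,0,0,0],[144,-1,0,0,0,0],[146,-1,0,0,0,0],[147,-1,0,0,0,0],[147,-1,0,0,0,0],[147,-1,0,0,0,0]],
])

```text
clock: 8.48
eef_pos: [562.0, 302.1, 133.1]
tool_rot: [3.142, 0.002, 1.571]
force: [-1.5, -2.0, 7.1]
width: 12.6
```

Emit:
arm_command([
  [[-1,0,0,0,0,0],[-1,0,0,0,0,0],[-1,0,0,0,0,0],[-1,0,0,0,0,0],[-1,0,-30,0,0,0],[-1,0,-65,0,0,0],[-1,0,-100,0,0,0],[-1,0,-130,0,0,0],[-1,0,-130,0,0,0]],
], claw=0.6)

```text
clock: 9.23
eef_pos: [565.3, 304.1, 269.2]
tool_rot: [3.131, -0.006, 1.57]
force: [0.8, 0.1, -0.5]
width: 68.4
```

```bash
python3 - <<'E'
from h import *
w=get_image("wrist");save("w4",w["pixels"]);P=cloud(w)
m=(P[...,2]>147)&(P[...,2]<160)&(P[...,0]>515)&(P[...,0]<610)&(P[...,1]>265)&(P[...,1]<330);p=P[m];print(len(p))
if len(p):print(cv2.minAreaRect(p[:,:2].astype(np.float32)))
t=get_image("top");s=get_image("scene");save("t4",t["pixels"])
for n,d in(("top",t),("scene",s)):
    P=cloud(d);Z=P[...,2]
    m=(Z>112)&(Z<130)&(P[...,0]>420)&(P[...,0]<580)&(P[...,1]>-330)&(P[...,1]<-260);p=P[m]
    print(n,len(p),cv2.minAreaRect(p[:,:2].astype(np.float32)))
rel(502.6,-300.6,250,94.4)
print(sensors.read_state()["qpos"].round(2))
E
```

```text
1153
((561.1483154296875, 301.259033203125), (69.10279846191406, 13.84999942779541), 0.1466778814792633)
top 268 ((501.76495361328125, -303.0209655761719), (135.60269165039062, 16.17879295349121), 3.0727241039276123)
scene 165 ((504.8493347167969, -299.2903747558594), (136.71363830566406, 19.5444278717041), 6.217989921569824)
shift [-602.7  -58.8   12.2] turn [-0.02  0.01 -4.42] t 9.38
[-0.52  0.58 -0.03  1.52  0.02  1.05  1.02]
```

View pics/t4.png

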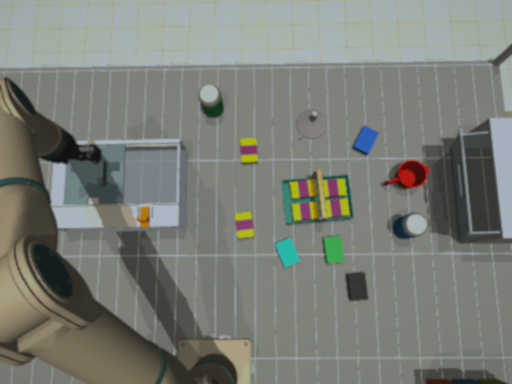

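The top view shows the lid fully open over the deck with a travel of 145 mm. The mouth is clear at (150,175), and the tray and loose boxes have not moved. I go to the tray handle.

Emit:
arm_command([
  [[-20,-2,0,0,0,0],[-50,-5,0,0,0,0],[-85,-8,0,0,0,0],[-122,-12,0,0,0,0],[-160,-16,0,0,0,0],[-198,-20,0,0,0,0],[-236,-24,0,0,0,0],[-274,-28,0,0,0,0],[-312,-31,2,0,0,-1],[-350,-35,4,0,0,-2],[-388,-39,6,0,0,-2.5],[-426,-43,8,0,0,-3],[-464,-47,10,0,0,-3.5],[-502,-50,12,0,0,-4],[-536,-53,14,0,0,-4.4],[-566,-56,17,0,0,-4.4],[-588,-58,19,0,0,-4.4],[-600,-59,19,0,0,-4.4],[-603,-59,19,0,0,-4.4],[-603,-59,19,0,0,-4.4]],
], claw=0.9)

```text
clock: 11.05
eef_pos: [502.4, -300.3, 242.2]
tool_rot: [-3.14, -0.002, 1.647]
force: [-0.4, -0.3, 0.1]
width: 81.3
```

```bash
python3 - <<'E'
from h import *
w=get_image("wrist");save("w5",w["pixels"]);P=cloud(w)
m=(P[...,2]>116)&(P[...,2]<132)&(P[...,0]>420)&(P[...,0]<590)&(P[...,1]>-330)&(P[...,1]<-260);p=P[m];print(len(p))
if len(p):print(cv2.minAreaRect(p[:,:2].astype(np.float32)),p.mean(0))
print(sensors.read_state()["eef_pos"],sensors.read_state()["tool_rot"],sensors.read_state()["qpos"].round(2))
E
```

```text
2139
((502.85260009765625, -304.5023193359375), (136.47618103027344, 13.51183032989502), 4.509065628051758) [ 498.08698396 -304.56965829  124.21465983]
[ 502.93976626 -299.01150623  242.61333894] [-3.14083486e+00 -1.98648038e-03  1.64851412e+00] [ 0.48  0.52  0.01  1.69 -0.01  0.93  2.14]
```

View pics/w5.png

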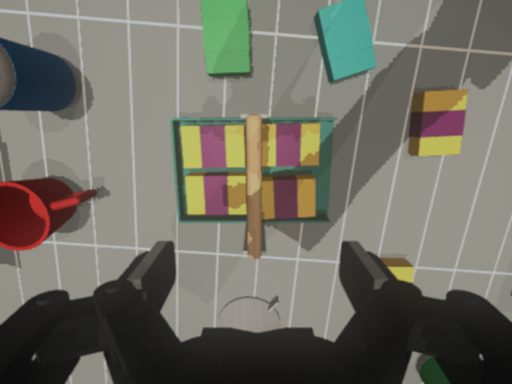

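Emit:
arm_command([
  [[-2,0,30,0,0,0],[-4,0,65,0,0,0],[-4,0,95,0,0,0],[-4,0,120,0,0,0],[-4,0,137,0,0,0],[-4,0,146,0,0,0],[-4,0,150,0,0,0],[-4,0,150,0,0,0],[-4,0,150,0,0,0]],
])

```text
clock: 11.85
eef_pos: [504.0, -304.3, 94.3]
tool_rot: [3.14, 0.001, 1.648]
force: [-0.1, 0.2, 0.4]
width: 80.9
```

Emit:
arm_command([
  [[0,0,0,0,0,0],[0,0,0,0,0,0],[0,0,0,0,0,0],[0,0,0,0,0,0],[0,0,0,0,0,0],[0,0,0,0,0,0],[0,0,0,0,0,0],[0,0,0,0,0,0],[0,0,0,0,0,0]],
], claw=-1)

```text
clock: 12.6
eef_pos: [503.2, -304.4, 93.7]
tool_rot: [3.141, -0.0, 1.647]
force: [-0.2, 2.0, 5.4]
width: 13.0
```

Emit:
arm_command([
  [[0,0,-2,0,0,0],[0,0,-8,0,0,0],[0,0,-16,0,0,0],[0,0,-26,0,0,0],[0,0,-38,0,0,0],[0,0,-52,0,0,0],[0,0,-68,0,0,0],[0,0,-86,0,0,0],[0,0,-104,0,0,0],[0,0,-122,0,0,0],[0,0,-140,0,0,0],[0,0,-158,0,0,0],[0,0,-172,0,0,0],[0,0,-182,0,0,0],[0,0,-188,0,0,0],[0,0,-190,0,0,0],[0,0,-190,0,0,0]],
])

```text
clock: 14.02
eef_pos: [502.9, -304.7, 283.4]
tool_rot: [-3.142, -0.0, 1.647]
force: [-1.0, 0.6, -4.5]
width: 13.0
```

```bash
python3 - <<'E'
from h import *
s=get_image("scene");save("s6",crop(s,120,60,420,285,2))
print(sensors.read_state()["qpos"].round(2));rel(561,0,283,94.5)
E
```

```text
[ 0.49  0.49  0.01  1.63 -0.01  1.03  2.15]
shift [ 2.992e+02  8.150e+01 -1.000e-01] turn [-0.06 -0.04 -0.12] t 14.07
```

View pics/s6.png

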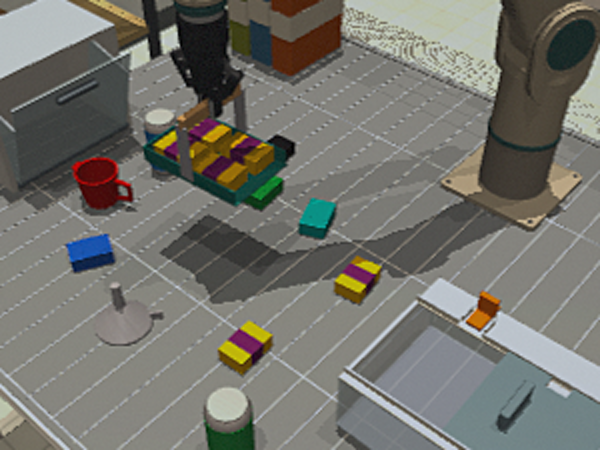

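The tray is lifted level with its 4 boxes aboard, in the crop at about (215,155). I carry it to the keeper.

Emit:
arm_command([
  [[4,1,0,0,0,0],[13,3,0,0,0,0],[28,7,0,0,0,0.2],[47,12,0,0,0,0.5],[68,17,0,0,0,0.8],[91,23,0,0,0,1.2],[114,29,0,0,0,1.6],[137,35,0,0,0,2],[160,41,0,0,0,2.3],[183,47,0,0,0,2.6],[206,52,0,0,0,3],[229,58,0,0,0,3.3],[251,64,0,0,0,3.6],[271,69,0,0,0,3.9],[289,73,0,0,0,3.9],[304,77,0,0,0,3.9],[316,80,0,0,0,3.9],[324,82,0,0,0,3.9],[329,83,0,0,0,3.9],[330,83,0,0,0,3.9]],
])

```text
clock: 15.73
eef_pos: [560.5, 31.6, 283.1]
tool_rot: [-3.141, -0.0, 1.58]
force: [0.1, -0.0, -5.8]
width: 13.3
```

```bash
python3 - <<'E'
from h import *
s=get_image("scene");save("s7",crop(s,180,60,480,285,2))
print(sensors.read_state()["qpos"].round(2),sensors.read_state()["eef_pos"]);rel(561.5,58,276,90.5,-16)
E
```

```text
[-0.09  0.44 -0.02  1.7   0.01  1.    1.46] [560.38687997  30.78026329 283.11896037]
shift [27.2  1.4  7.1] turn [ -0.03 -15.99   0.  ] t 15.78
```

View pics/s7.png

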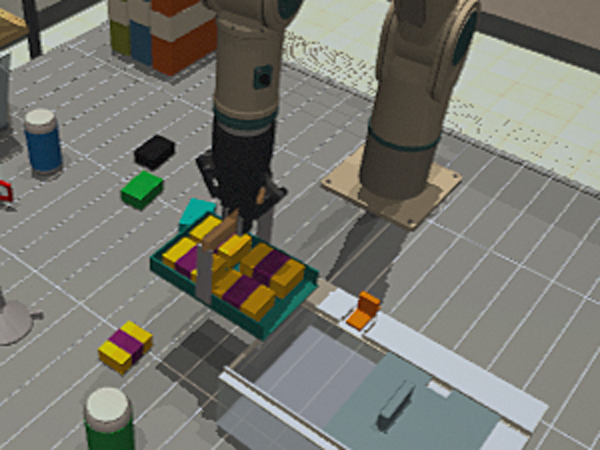

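Emit:
arm_command([
  [[3,0.5,1,0,-1,0],[6,1,2,0,-3,0],[10,1,3,0,-5,0],[14,1,4,0,-7.5,0],[18,1.5,5,0,-10,0],[22,1.5,6,0,-12.5,0],[26,1.5,7,0,-14.5,0],[27,1.5,7,0,-16,0],[27,1.5,7,0,-16.5,0],[27,1.5,7,0,-16.5,0],[27,1.5,7,0,-16.5,0],[27,1.5,7,0,-16.5,0]],
])

```text
clock: 16.78
eef_pos: [562.0, 56.4, 276.6]
tool_rot: [3.141, 0.288, 1.577]
force: [0.6, 0.2, -5.3]
width: 13.0
```

```bash
python3 - <<'E'
from h import *
s=get_image("scene");save("s8",crop(s,180,60,480,285,2))
print(sensors.read_state()["qpos"].round(2))
rel(561.5,105,275,90.5,-40)
rel(561.5,85,274,90.5,-27)
P=cloud(s);H=hsv(s)
m=(H[...,0]>75)&(H[...,0]<95)&(H[...,1]>80)&(P[...,1]>-120)&(P[...,2]>100);p=P[m];print(p[np.argsort(-p[:,1])[:60]].mean(0),np.percentile(p,[2,98],axis=0))
E
```

```text
[-0.37  0.5   0.09  1.68  0.27  1.07  1.14]
shift [ 47.   -0.2 -12.2] turn [ -0.04 -23.5   -0.13] t 16.83
shift [28.1 -0.3 -5.6] turn [ -0.02 -10.5   -0.14] t 16.83
[627.9494024  181.49350045 524.79175007] [[ 51.42724055 -56.14474478 131.9902224 ]
 [629.90066504 165.48484614 610.17673971]]
```

View pics/s8.png

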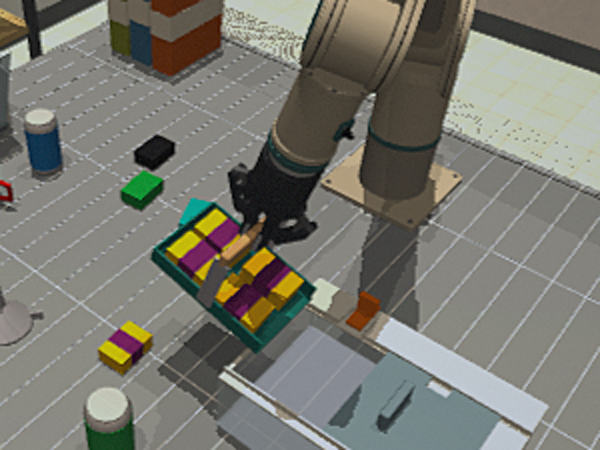

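Tilted 16.5° with the lip over the mouth and all boxes still aboard. I now tip further.

Emit:
arm_command([
  [[5,0,-1,0,-2,0],[9,0,-2,0,-4,0],[14,0,-3,0,-6,0],[18,0,-4,0,-8,0],[23,0,-5,0,-10.5,0],[27,0,-6,0,-13,0],[32,0,-8,0,-15.5,0],[36,0,-9,0,-18,0],[40,0,-10,0,-20.5,0],[44,0,-11,0,-22,0],[47,0,-12,0,-23.5,0],[47,0,-12,0,-23.5,0],[47,0,-12,0,-23.5,0],[47,0,-12,0,-23.5,0],[47,0,-12,0,-23.5,0],[47,0,-12,0,-23.5,0]],
])

```text
clock: 18.17
eef_pos: [561.7, 105.2, 275.2]
tool_rot: [3.14, 0.698, 1.577]
force: [-0.0, 0.0, -3.5]
width: 12.9
```

```bash
python3 - <<'E'
from h import *
s=get_image("scene");save("s9",crop(s,180,60,480,285,2))
t=get_image("top");save("t9",crop(t,30,110,230,260,4))
print(sensors.read_state()["qpos"].round(2))
E
```

```text
[-0.69  0.68  0.19  1.56  0.49  1.32  0.84]
```

View pics/s9.png

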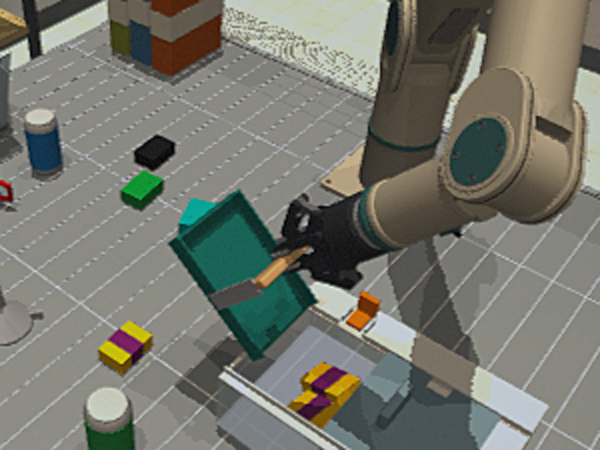

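View pics/t9.png

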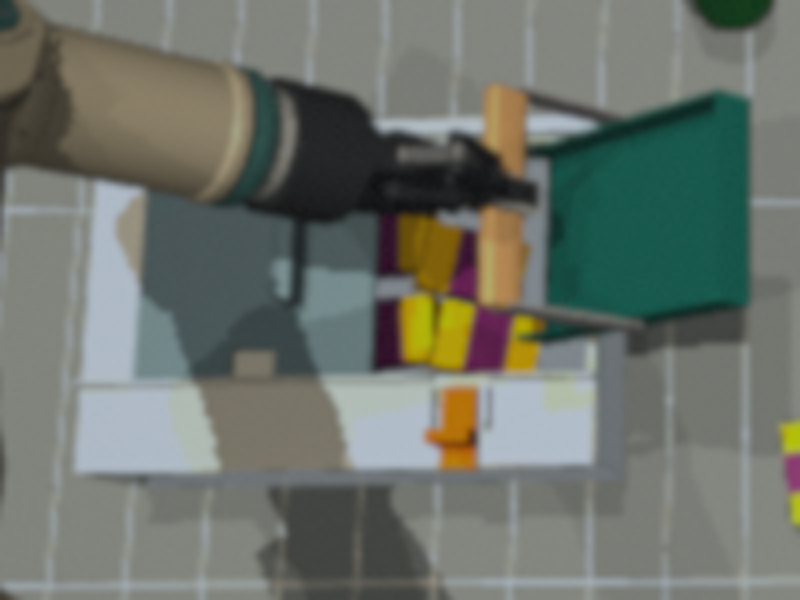

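The tray is empty: force dropped by about 2 N and the scene shows no box on it. All four boxes lie in the keeper under the mouth. I level the tray and take it back.

```bash
python3 - <<'E'
from h import *
rel(561,30,290,90.5,0)
rel(561,70,284,90.5,-20)
E
```

```text
shift [-67.6  -1.2  37. ] turn [ 1.000e-02  3.998e+01 -8.000e-02] t 18.27
shift [-33.1  -0.9  15.9] turn [-0.   19.98 -0.08] t 18.27
```

Emit:
arm_command([
  [[-5,0,2,0,3,0],[-12,0,5,0,7,0],[-19,0,9,0,12,0],[-26,0,12,0,16,0],[-33,0,16,0,20,0],[-40,0,20,0,24,0],[-47,0,25,0,28,0],[-54,0,29,0,32,0],[-61,0,33,0,36,0],[-68,-1,37,0,40,0],[-68,-1,37,0,40,0],[-68,-1,37,0,40,0]],
])

```text
clock: 19.27
eef_pos: [560.7, 26.8, 290.1]
tool_rot: [-3.141, 0.002, 1.574]
force: [1.1, -0.2, -3.2]
width: 13.2
```

```bash
python3 - <<'E'
from h import *
rel(503,-304,283,94.5,0)
t=get_image("top");save("t10",crop(t,30,110,430,310,2))
E
```

```text
shift [-330.6  -58.7    7.9] turn [-0.04  0.14 -4.31] t 19.27
```

View pics/t10.png

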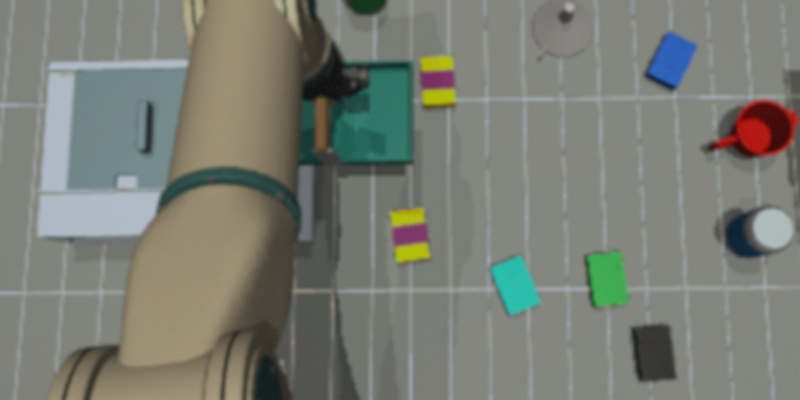

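Emit:
arm_command([
  [[-6,-1,0,0,0,0],[-20,-4,0,0,0,0],[-42,-8,0,0,0,0],[-70,-12,0,0,0,-0.5],[-100,-18,0,0,0,-1],[-130,-23,0,0,0,-1.5],[-160,-28,0,0,0,-2],[-190,-34,0,0,0,-2.5],[-220,-39,0,0,0,-3],[-248,-44,2,0,0,-3.5],[-274,-49,4,0,0,-4],[-296,-53,6,0,0,-4.3],[-313,-56,8,0,0,-4.3],[-325,-58,8,0,0,-4.3],[-331,-59,8,0,0,-4.3],[-331,-59,8,0,0,-4.3],[-331,-59,8,0,0,-4.3]],
])

```text
clock: 20.73
eef_pos: [505.5, -299.7, 281.8]
tool_rot: [3.142, -0.001, 1.656]
force: [0.5, 0.4, -3.1]
width: 13.0
```

```bash
python3 - <<'E'
from h import *
rel(503,-304,95,94.5,0)
E
```

```text
shift [ -4.3  -2.9 186.8] turn [ 0.   -0.06  0.38] t 20.73
```

Emit:
arm_command([
  [[0,0,10,0,0,0],[-2,-1,30,0,0,0],[-3,-2,55,0,0,0],[-3,-2,80,0,0,0],[-3,-2,105,0,0,0],[-3,-2,130,0,0,0],[-3,-2,150,0,0,0],[-3,-2,164,0,0,0],[-3,-2,174,0,0,0],[-3,-2,180,0,0,0],[-3,-2,184,0,0,0],[-3,-2,187,0,0,0],[-3,-2,187,0,0,0],[-3,-2,187,0,0,0]],
])

```text
clock: 21.9
eef_pos: [503.6, -304.6, 95.4]
tool_rot: [3.141, 0.001, 1.654]
force: [-0.5, -0.0, -2.4]
width: 13.1
```

Emit:
arm_command([
  [[0,0,1.3,0,0,0],[0,0,1.6,0,0,0],[0,0,1.6,0,0,0]],
])

```text
clock: 22.15
eef_pos: [503.6, -304.7, 93.7]
tool_rot: [3.141, 0.001, 1.654]
force: [-0.5, 0.0, -1.5]
width: 13.3
```

Emit:
arm_command([
  [[0,0,0,0,0,0],[0,0,0,0,0,0],[0,0,0,0,0,0],[0,0,0,0,0,0],[0,0,0,0,0,0],[0,0,-20,0,0,0],[0,0,-50,0,0,0],[0,0,-85,0,0,0],[0,0,-120,0,0,0],[0,0,-130,0,0,0],[0,0,-130,0,0,0]],
], claw=1)

```text
clock: 23.07
eef_pos: [505.1, -305.5, 226.8]
tool_rot: [3.136, 0.004, 1.654]
force: [0.6, -0.2, 0.2]
width: 85.5
```

```bash
cat >> h.py <<'E'
def loose(d,n):
    P=cloud(d);H=hsv(d);Z=P[...,2]
    R=(P[...,1]>-230)&(P[...,1]<70)&(P[...,0]>330)&(P[...,0]<800)
    b=R&(Z>21)&(Z<36)&(H[...,1]>110)&(((H[...,0]>15)&(H[...,0]<37))|((H[...,0]>140)&(H[...,0]<176)))
    b=cv2.morphologyEx(b.astype(np.uint8),cv2.MORPH_CLOSE,np.ones((3,3)))
    nn,l,st,c=cv2.connectedComponentsWithStats(b)
    for i in range(1,nn):
        if st[i,4]>80: 
            q=P[(l==i)&(Z>20)&(Z<36)];r=cv2.minAreaRect(q[:,:2].astype(np.float32));print(n,st[i,4],np.round(r[0],1),np.round(r[1],1),round(r[2],1),c[i].round())
E
python3 - <<'E'
from h import *
s=get_image("scene");save("s11",s["pixels"])
t=get_image("top");save("t11",crop(t,30,110,330,310,2.6))
loose(t,"top");loose(s,"scene");w=get_image("wrist");loose(w,"wrist");save("w11",w["pixels"])
print(sensors.read_state()["eef_pos"])
E
```

```text
top 388 [ 654.  -100.1] [76.1 49.6] 3.0 [248. 150.]
top 418 [419.7 -58.1] [75.5 49.9] 7.9 [235. 227.]
scene 251 [420.4 -54. ] [81.5 51.2] 7.3 [299. 197.]
scene 329 [656.2 -96.5] [78.7 53.4] 2.8 [242. 231.]
wrist 3188 [420.8 -59.5] [74.9 51.3] 7.1 [482. 119.]
wrist 219 [624.3 -94.4] [14.6 30.5] 2.8 [413. 277.]
[ 502.20217574 -303.83372455  221.83800651]
```

View pics/s11.png

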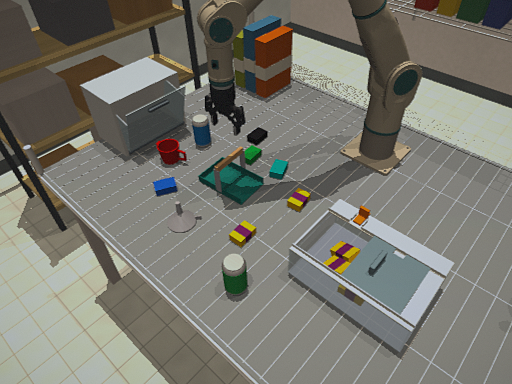

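View pics/t11.png

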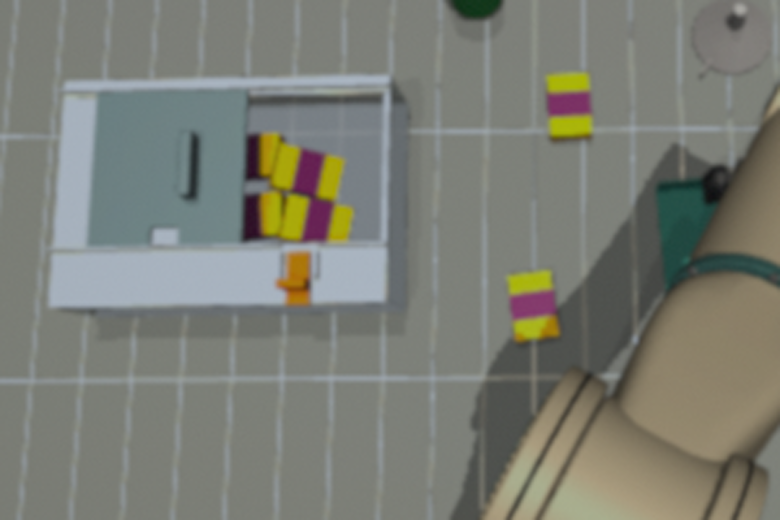

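The tray is standing on the shelf at its old place and the four boxes are in the keeper. The near loose box has been knocked to about (420,-58), at scene (299,197). The other is still at (655,-98). I take the near one first.

```bash
python3 - <<'E'
from h import *
rel(420.4,-58,120,97.3);rel(420.4,-58,6,97.3)
E
```

```text
shift [251.7 -60.8 102.3] turn [-0.12 -0.09 -2.51] t 23.22
shift [251.5 -60.5 216.3] turn [-0.12 -0.09 -2.51] t 23.22
```

Emit:
arm_command([
  [[12,-3,0,0,0,0],[40,-10,0,0,0,-0.5],[75,-18,5,0,0,-1],[110,-27,15,0,0,-1.5],[145,-35,30,0,0,-2],[180,-44,50,0,0,-2.5],[210,-51,70,0,0,-2.5],[235,-57,88,0,0,-2.5],[248,-60,98,0,0,-2.5],[252,-61,102,0,0,-2.5],[252,-61,102,0,0,-2.5],[252,-61,102,0,0,-2.5]],
])

```text
clock: 24.22
eef_pos: [421.4, -59.1, 120.8]
tool_rot: [-3.141, 0.0, 1.697]
force: [1.2, -0.1, 0.2]
width: 85.1
```

```bash
python3 - <<'E'
from h import *
w=get_image("wrist");loose(w,"wrist");save("w12",w["pixels"]);rel(420.6,-59,6,97.3);t=get_image("top");loose(t,"top")
E
```

```text
wrist 2442 [403.9 -61.1] [41.6 49.4] 7.7 [256. 172.]
wrist 1455 [442.5 -55.9] [30.9 49.5] 8.7 [260. 226.]
shift [  0.8  -1.3 115.2] turn [ 0.02  0.04 -0.1 ] t 24.27
top 385 [ 653.9 -100.2] [76.1 49.6] 2.8 [248. 150.]
top 104 [400.4 -65.7] [35.5 38. ] 13.8 [239. 235.]
```

View pics/w12.png

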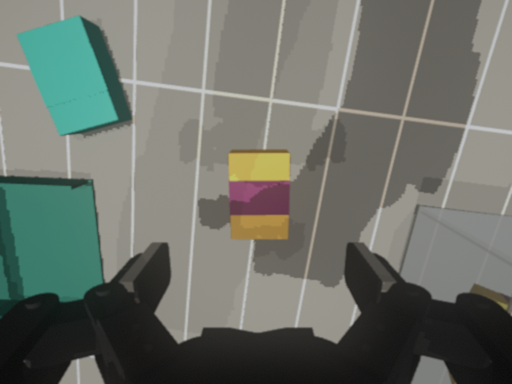

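The box sits at (260,195), centred between the fingers. I go down and grip.

Emit:
arm_command([
  [[1,0,25,0,0,0],[1,-1,50,0,0,0],[1,-1,75,0,0,0],[1,-1,95,0,0,0],[1,-1,107,0,0,0],[1,-1,113,0,0,0],[1,-1,115,0,0,0],[1,-1,115,0,0,0]],
])

```text
clock: 24.98
eef_pos: [420.5, -60.4, 8.3]
tool_rot: [-3.14, 0.004, 1.695]
force: [0.2, -1.1, -0.7]
width: 85.1
```

Emit:
arm_command([
  [[0,0,0,0,0,0],[0,0,0,0,0,0],[0,0,0,0,0,0],[0,0,0,0,0,0],[0,0,0,0,0,0],[0,0,0,0,0,0],[0,0,-10,0,0,0],[0,0,-30,0,0,0],[0,0,-60,0,0,0],[0,0,-95,0,0,0],[0,0,-130,0,0,0],[0,0,-165,0,0,0],[0,0,-195,0,0,0],[0,0,-215,0,0,0],[0,0,-220,0,0,0],[0,0,-220,0,0,0]],
], claw=-1)

```text
clock: 26.32
eef_pos: [420.6, -58.0, 229.7]
tool_rot: [-3.14, 0.004, 1.698]
force: [-0.6, -0.1, -0.4]
width: 48.8
```

```bash
python3 - <<'E'
from h import *
t=get_image("top");s=get_image("scene");save("t13",crop(t,40,130,200,240,5))
for d in (t,s):
    P=cloud(d)
    # height map in bin mouth, 15mm grid
    for x in range(635,480,-17):
        row=[]
        for y in range(240,95,-14):
            m=(abs(P[...,0]-x)<8)&(abs(P[...,1]-y)<7)&(P[...,2]<118);row.append(int(np.median(P[m][:,2])) if m.sum()>2 else -9)
        print(x,row)
    print()
rel(600,122,250,90.5)
E
```

```text
635 [4, 3, 3, 2, 3, 2, 3, 3, 4, -9, 67]
618 [29, 5, 4, 4, 3, 5, 4, 3, 4, -9, 104]
601 [33, 58, 53, 44, 5, 4, 4, 4, 4, -9, 86]
584 [37, 59, 52, 47, 38, 30, 5, 3, 4, -9, 117]
567 [46, 58, 51, 45, 38, 28, 4, 4, 5, -9, -9]
550 [31, 53, 49, 41, 37, 28, 5, 3, 4, -9, -9]
533 [32, 33, 56, 51, 45, 38, 30, 4, 4, -9, 117]
516 [32, 48, 57, 49, 44, 40, 30, 5, 4, -9, -9]
499 [15, 55, 54, 49, 43, 39, 30, 5, 5, -9, -9]
482 [-9, -9, -9, -9, 117, -9, -9, -9, -9, -9, 116]

635 [-9, -9, -9, -9, -9, -9, -9, -9, -9, -9, 112]
618 [-9, -9, -9, -9, -9, -9, -9, -9, -9, -9, 95]
601 [-9, 59, 52, 45, -9, -9, -9, -9, -9, -9, 83]
584 [-9, 57, 50, 45, 38, 32, -9, -9, -9, -9, 74]
567 [-9, 56, 49, 43, 37, 33, 4, 4, 3, 4, 60]
550 [-9, 51, 49, 42, 36, 30, 5, 4, 4, 4, 57]
533 [-9, 51, 56, 49, 41, 34, 15, 4, 3, 3, 57]
516 [-9, 53, 53, 48, 42, 37, 32, 4, 3, 4, 56]
499 [-9, 56, 53, 47, 41, 35, 30, 3, 4, 3, 60]
482 [116, 114, 115, 115, 116, 114, 114, 4, 4, 3, 57]

shift [155.6 202.2 -23.9] turn [-0.3  0.2  6.8] t 26.42
```

View pics/t13.png

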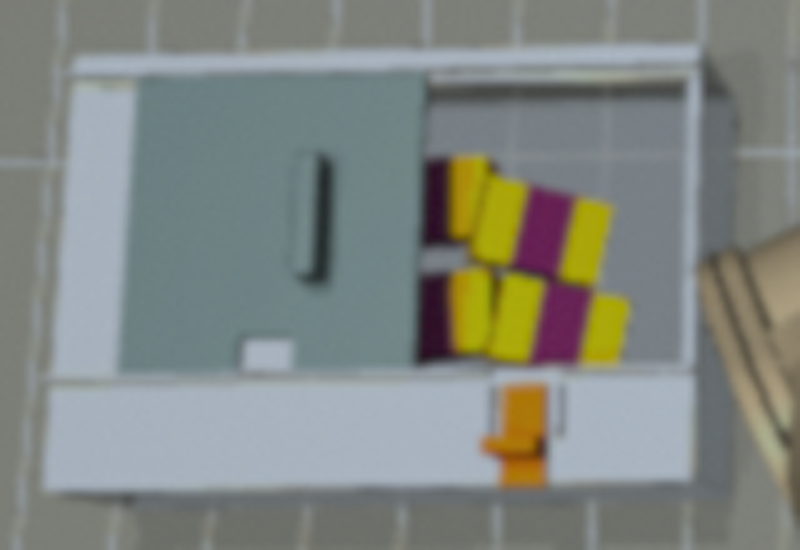

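Height map: the pile in the mouth is at most about 59 mm, with free floor at the -y side. I set the held box at (590,145) with its long side along y, so the fingers open inside the mouth.

```bash
python3 - <<'E'
from h import *
rel(590,146,230,0.5)
E
```

```text
shift [180.8 195.5  -4. ] turn [-8.00e-02  4.00e-01  9.68e+01] t 26.42
```

Emit:
arm_command([
  [[8,9,0,0,0,5],[20,22,0,0,0,11],[34,37,0,0,0,18],[48,52,0,0,0,25],[62,67,0,0,0,32],[76,82,0,0,0,39],[90,97,0,0,0,46],[104,112,0,0,0,53],[118,127,0,0,0,60],[132,142,0,0,0,67],[146,157,0,0,0,74],[160,172,0,0,0,81],[172,185,0,0,0,88],[179,194,0,0,0,94],[181,195.5,0,0,0,96.8],[181,195.5,0,0,0,96.8],[181,195.5,0,0,0,96.8]],
])

```text
clock: 27.83
eef_pos: [589.6, 146.4, 225.0]
tool_rot: [3.136, 0.007, 0.012]
force: [-1.2, -0.2, -1.1]
width: 48.3
```

```bash
python3 - <<'E'
from h import *
rel(590,146,63,0.5)
w=get_image("wrist");save("w14",w["pixels"])
E
```

```text
shift [  1.6  -0.4 162. ] turn [0.31 0.4  0.17] t 27.83
```

View pics/w14.png

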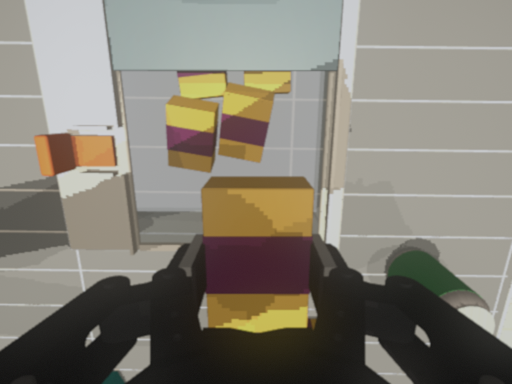

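Emit:
arm_command([
  [[0,0,20,0,0,0],[0,0,45,0,0,0],[0,0,70,0,0,0],[0,0,95,0,0,0],[0,0,115,0,0,0],[0,0,130,0,0,0],[0,0,142,0,0,0],[0,0,151,0,0,0],[0,0,157,0,0,0],[0,0,160,0,0,0],[0,0,160,0,0,0]],
])

```text
clock: 28.8
eef_pos: [590.1, 145.3, 69.8]
tool_rot: [3.137, 0.003, 0.009]
force: [-8.1, -2.0, 16.7]
width: 48.8
```

Emit:
arm_command([
  [[0,0,0,0,0,0],[0,0,0,0,0,0],[0,0,0,0,0,0],[0,0,0,0,0,0],[0,0,-15,0,0,0],[0,0,-40,0,0,0],[0,0,-75,0,0,0],[0,0,-115,0,0,0],[0,0,-150,0,0,0],[0,0,-170,0,0,0],[0,0,-170,0,0,0]],
], claw=0.45)

```text
clock: 29.72
eef_pos: [594.2, 147.8, 243.4]
tool_rot: [3.141, -0.008, 0.009]
force: [1.0, 1.0, 0.1]
width: 61.9
```

```bash
python3 - <<'E'
from h import *
t=get_image("top");loose(t,"top");s=get_image("scene");loose(s,"scene")
w=get_image("wrist");save("w15",w["pixels"]);print(sensors.read_state()["qpos"].round(2))
rel(655,-98.5,220,93);rel(655,-98.5,220,-87)
E
```

```text
top 382 [ 653.8 -100.2] [74.9 49.4] 3.0 [248. 150.]
scene 322 [656.3 -96.9] [77.7 52.1] 4.4 [242. 231.]
[-0.07  0.58 -0.36  1.62  0.24  0.98 -0.5 ]
shift [ 62.3 245.1  17.7] turn [ 2.000e-02  3.500e-01 -9.249e+01] t 29.87
shift [ 62.3 245.1  17.7] turn [ 3.400e-01 -2.000e-02  8.751e+01] t 29.87
```

View pics/w15.png

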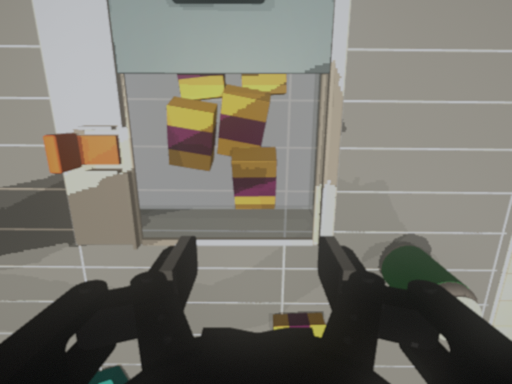

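The first loose box is in the keeper, at wrist (255,178). Now the second at (655,-98).

Emit:
arm_command([
  [[4,15,0,0,0,-7],[8,32,0,0,0,-14],[13,50,0,0,0,-21],[18,70,0,0,0,-28],[23,90,0,0,0,-35],[28,110,2,0,0,-42],[33,130,5,0,0,-49],[38,150,8,0,0,-56],[43,170,12,0,0,-63],[48,190,16,0,0,-70],[53,210,20,0,0,-77],[58,228,25,0,0,-84],[62,240,45,0,0,-90],[62,245,75,0,0,-92.5],[62,245,100,0,0,-92.5],[62,245,117,0,0,-92.5],[62,245,117,0,0,-92.5],[62,245,117,0,0,-92.5]],
], claw=1)

```text
clock: 31.37
eef_pos: [653.2, -98.1, 118.7]
tool_rot: [-3.134, 0.002, 1.624]
force: [0.1, 0.5, 0.9]
width: 85.3
```

```bash
python3 - <<'E'
from h import *
w=get_image("wrist");loose(w,"wrist");save("w16",w["pixels"]);rel(655,-99,8,93)
E
```

```text
wrist 4546 [ 655.4 -100.9] [75.3 49.5] 3.1 [257. 199.]
shift [ -0.9   1.  112.3] turn [-0.26  0.15  0.05] t 31.42
```

View pics/w16.png

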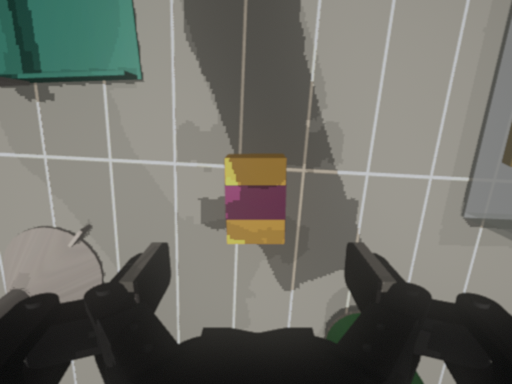

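Emit:
arm_command([
  [[-1,1,25,0,0,0],[-2,1,50,0,0,0],[-2,1,75,0,0,0],[-2,1,93,0,0,0],[-2,1,104,0,0,0],[-2,1,110,0,0,0],[-2,1,111,0,0,0],[-2,1,111,0,0,0]],
])

```text
clock: 32.08
eef_pos: [656.2, -100.5, 10.8]
tool_rot: [-3.14, 0.004, 1.624]
force: [0.4, -0.7, 0.7]
width: 85.6
```

Emit:
arm_command([
  [[0,0,0,0,0,0],[0,0,0,0,0,0],[0,0,0,0,0,0],[0,0,0,0,0,0],[0,0,0,0,0,0],[0,0,0,0,0,0],[0,0,-10,0,0,0],[0,0,-30,0,0,0],[0,0,-60,0,0,0],[0,0,-95,0,0,0],[0,0,-130,0,0,0],[0,0,-165,0,0,0],[0,0,-195,0,0,0],[0,0,-215,0,0,0],[0,0,-220,0,0,0],[0,0,-220,0,0,0]],
], claw=-1)

```text
clock: 33.42
eef_pos: [656.8, -99.8, 231.8]
tool_rot: [-3.141, 0.004, 1.623]
force: [0.8, 0.7, -1.4]
width: 48.9
```

```bash
python3 - <<'E'
from h import *
t=get_image("top");s=get_image("scene");save("t17",crop(t,40,130,200,240,5))
for d in (t,s):
    P=cloud(d)
    for x in range(635,480,-17):
        row=[]
        for y in range(240,95,-14):
            m=(abs(P[...,0]-x)<8)&(abs(P[...,1]-y)<7)&(P[...,2]<118);row.append(int(np.median(P[m][:,2])) if m.sum()>2 else -9)
        print(x,row)
    print()
rel(528,142,230,0.5)
E
```

```text
635 [4, 4, 3, 4, 4, 4, 4, 4, 4, -9, 90]
618 [28, 4, 3, 4, 4, 48, 57, 48, 25, 37, 101]
601 [34, 57, 53, 44, 37, 56, 59, 50, 44, 39, 115]
584 [31, 58, 52, 47, 40, 57, 59, 52, 45, 39, 114]
567 [46, 58, 51, 45, 39, 42, 56, 45, 40, 36, -9]
550 [31, 50, 49, 42, 37, 26, 4, 4, 3, -9, -9]
533 [31, 36, 55, 51, 45, 38, 30, 3, 5, -9, 116]
516 [32, 45, 57, 49, 44, 37, 29, 4, 4, -9, 115]
499 [5, 49, 55, 48, 43, 38, 32, 5, 3, -9, -9]
482 [-9, -9, -9, 115, 117, -9, -9, -9, -9, -9, 116]

635 [-9, -9, -9, -9, -9, -9, -9, -9, -9, -9, 107]
618 [-9, -9, -9, -9, -9, -9, -9, -9, -9, -9, 100]
601 [-9, 58, 51, 45, 45, 60, 58, 52, 42, -9, 81]
584 [-9, 58, 52, 45, 42, 59, 57, 52, 42, 35, 67]
567 [-9, 55, 51, 44, 39, 58, 57, 49, 41, 34, 69]
550 [-9, 52, 49, 42, 36, 31, -9, -9, -9, -9, 68]
533 [-9, 51, 56, 49, 42, 36, 28, -9, 4, 4, 57]
516 [-9, 55, 53, 49, 43, 37, 32, 3, 5, 4, 55]
499 [-9, 56, 53, 48, 41, 35, 30, 4, 4, 2, 55]
482 [115, 116, 116, 116, 117, 112, 115, 4, 6, 4, 54]

shift [ 248.6 -114.2   -1.8] turn [-8.000e-02  4.400e-01  9.252e+01] t 33.52
```

View pics/t17.png

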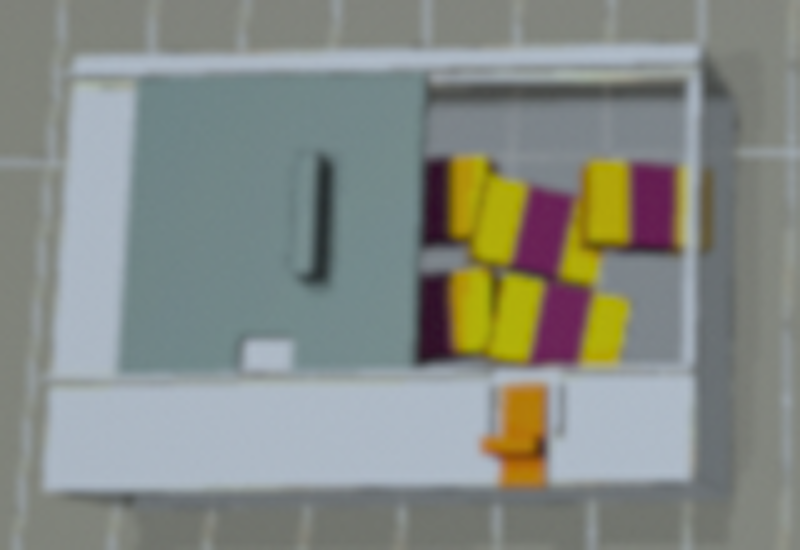

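Emit:
arm_command([
  [[10,-4,0,0,0,5],[26,-12,0,0,0,11],[45,-20,0,0,0,18],[64,-29,0,0,0,25],[83,-38,0,0,0,32],[102,-47,0,0,0,39],[121,-56,0,0,0,46],[140,-65,0,0,0,53],[159,-73,0,0,0,60],[178,-82,0,0,0,67],[197,-91,0,0,0,74],[216,-100,0,0,0,80],[234,-108,0,0,0,86],[245,-113,0,0,0,90],[248.5,-115,0,0,0,92.5],[248.5,-115,0,0,0,92.5],[248.5,-115,0,0,0,92.5]],
])

```text
clock: 34.93
eef_pos: [527.4, 141.7, 227.9]
tool_rot: [3.137, 0.006, 0.011]
force: [0.4, -0.6, -0.2]
width: 48.6
```

```bash
python3 - <<'E'
from h import *
rel(527,142,73,0.5);print(sensors.read_state()["eef_pos"])
E
```

```text
shift [  0.6  -1.1 154.9] turn [0.29 0.36 0.11] t 34.93
[527.36048893 141.70243917 227.86240686]
```

Emit:
arm_command([
  [[0,0,20,0,0,0],[0,0,45,0,0,0],[0,-1,70,0,0,0],[0,-1,95,0,0,0],[0,-1,115,0,0,0],[0,-1,130,0,0,0],[0,-1,140,0,0,0],[0,-1,147,0,0,0],[0,-1,151,0,0,0],[0,-1,152,0,0,0]],
])

```text
clock: 35.77
eef_pos: [527.7, 142.3, 76.9]
tool_rot: [3.138, 0.004, 0.009]
force: [-0.3, -0.1, 0.4]
width: 48.8
```

Emit:
arm_command([
  [[0,0,0,0,0,0],[0,0,0,0,0,0],[0,0,0,0,0,0],[0,0,0,0,0,0],[0,0,-15,0,0,0],[0,0,-40,0,0,0],[0,0,-75,0,0,0],[0,0,-115,0,0,0],[0,0,-150,0,0,0],[0,0,-170,0,0,0],[0,0,-170,0,0,0]],
], claw=0.3)

```text
clock: 36.68
eef_pos: [531.1, 144.6, 252.7]
tool_rot: [3.141, -0.007, 0.009]
force: [-0.1, 0.2, -0.3]
width: 55.2
```

```bash
python3 - <<'E'
from h import *
w=get_image("wrist");save("w18",w["pixels"]);P=cloud(w)
m=(P[...,0]>486)&(P[...,0]<640)&(P[...,1]>100)&(P[...,1]<240);print(np.percentile(P[m][:,2],[50,95,99,100]))
m=(P[...,2]>147)&(P[...,2]<162)&(P[...,0]>515)&(P[...,0]<610)&(P[...,1]>265)&(P[...,1]<330);p=P[m];print(len(p))
if len(p):print(cv2.minAreaRect(p[:,:2].astype(np.float32)))
rel(562,302,200,90.5)
E
```

```text
[315.56428147 349.60235032 395.17180711 395.17180711]
10
((562.2300415039062, 293.6131286621094), (55.65906524658203, 0.3812839388847351), 0.6240394711494446)
shift [  33.5 -158.    49.9] turn [ 2.100e-01 -1.000e-02 -8.999e+01] t 36.73
```

View pics/w18.png

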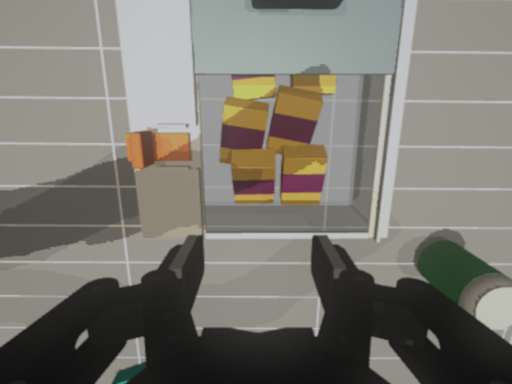

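All six boxes are inside the keeper, seen at (220–335, 70–200). Next I shut the lid.

Emit:
arm_command([
  [[3,-12,0,0,0,-7],[6,-24,0,0,0,-14],[9,-36,3,0,0,-21],[12,-48,6,0,0,-28],[15,-60,10,0,0,-35],[18,-73,15,0,0,-42],[21,-86,20,0,0,-49],[24,-100,25,0,0,-56],[27,-114,30,0,0,-63],[30,-127,35,0,0,-70],[32,-140,40,0,0,-77],[33,-152,45,0,0,-84],[33,-157.5,48,0,0,-90],[33,-157.5,50,0,0,-90],[33,-157.5,50,0,0,-90],[33,-157.5,50,0,0,-90]],
], claw=0.6)

```text
clock: 38.07
eef_pos: [559.4, 299.8, 195.7]
tool_rot: [-3.137, 0.005, 1.577]
force: [-0.2, -0.1, 0.2]
width: 68.3
```

```bash
python3 - <<'E'
from h import *
w=get_image("wrist");P=cloud(w)
m=(P[...,2]>147)&(P[...,2]<162)&(P[...,0]>515)&(P[...,0]<610)&(P[...,1]>265)&(P[...,1]<330);p=P[m];print(len(p))
if len(p):print(cv2.minAreaRect(p[:,:2].astype(np.float32)))
rel(562,301.3,132,90.5)
E
```

```text
2036
((561.050048828125, 301.30609130859375), (69.40148162841797, 13.95834732055664), 0.3542243242263794)
shift [ 1.8  2.6 64.2] turn [-0.23  0.28 -0.15] t 38.12
```

Emit:
arm_command([
  [[1,1,15,0,0,0],[1,2,35,0,0,0],[1,2,50,0,0,0],[1,2,59,0,0,0],[1,2,63,0,0,0],[1,2,63,0,0,0],[1,2,63,0,0,0]],
])

```text
clock: 38.7
eef_pos: [561.8, 301.9, 134.3]
tool_rot: [-3.139, 0.003, 1.579]
force: [0.2, -0.5, -0.8]
width: 68.7
```

Emit:
arm_command([
  [[0,0,0,0,0,0],[0,0,0,0,0,0],[0,0,0,0,0,0],[0,0,0,0,0,0],[0,0,0,0,0,0],[0,0,0,0,0,0],[0,0,0,0,0,0]],
], claw=-1)

```text
clock: 39.28
eef_pos: [561.6, 301.9, 134.1]
tool_rot: [-3.139, 0.003, 1.58]
force: [-1.2, -1.3, 4.7]
width: 12.8
```

Emit:
arm_command([
  [[-6,0,0,0,0,0],[-16,0,0,0,0,0],[-28,0,0,0,0,0],[-40,0,0,0,0,0],[-52,0,0,0,0,0],[-64,0,0,0,0,0],[-76,0,0,0,0,0],[-88,1,0,0,0,0],[-100,1,0,0,0,0],[-112,1,0,0,0,0],[-123,1,0,0,0,0],[-132,1,0,0,0,0],[-139,1,0,0,0,0],[-143,1,0,0,0,0],[-145,1,0,0,0,0],[-146,1,0,0,0,0],[-147,1,0,0,0,0],[-147,1,0,0,0,0],[-147,1,0,0,0,0]],
])

```text
clock: 40.87
eef_pos: [562.9, 157.0, 134.1]
tool_rot: [-3.137, -0.001, 1.581]
force: [-2.1, 8.2, 2.6]
width: 12.7
```

The lid is at its end stop: 144.9 mm of travel, with force rising to 8 N. I release it and go to the lock tab.

Emit:
arm_command([
  [[1,0,0,0,0,0],[1,0,0,0,0,0],[1,0,0,0,0,0],[1,0,0,0,0,0],[1,0,-25,0,0,0],[1,0,-55,0,0,0],[1,0,-65,0,0,0],[1,0,-65,0,0,0]],
], claw=0.6)

```text
clock: 41.53
eef_pos: [565.5, 156.1, 201.7]
tool_rot: [3.14, 0.003, 1.579]
force: [-0.4, -0.5, -0.2]
width: 68.3
```

```bash
python3 - <<'E'
from h import *
w=get_image("wrist");P=cloud(w)
m=(P[...,2]>147)&(P[...,2]<162)&(P[...,0]>515)&(P[...,0]<610)&(P[...,1]>125)&(P[...,1]<190);p=P[m]
if len(p):print(cv2.minAreaRect(p[:,:2].astype(np.float32)))
rel(433,186,199,0.5)
E
```

```text
((562.2869873046875, 156.20387268066406), (69.08036804199219, 13.841485023498535), 1.1218608617782593)
shift [  31.7 -131.3    1. ] turn [ 0.12  0.25 89.97] t 41.58
```

The rib is at (562.3,156.2), the same as its original shut position.

Emit:
arm_command([
  [[3,-10,0,0,0,7],[6,-20,0,0,0,14],[8,-30,0,0,0,21],[10,-40,0,0,0,28],[13,-50,0,0,0,35],[15,-60,0,0,0,42],[17,-70,0,0,0,49],[20,-81,0,0,0,56],[22,-92,0,0,0,63],[25,-103,0,0,0,70],[28,-114,0,0,0,77],[31,-124,0,0,0,84],[32,-131,0,0,0,90],[32,-131,1,0,0,90],[32,-131,1,0,0,90]],
])

```text
clock: 42.83
eef_pos: [432.1, 186.0, 197.5]
tool_rot: [3.136, 0.005, 0.012]
force: [0.2, -0.4, -0.8]
width: 68.0
```

```bash
python3 - <<'E'
from h import *
w=get_image("wrist");save("w20",w["pixels"]);P=cloud(w)
m=(P[...,2]>147)&(P[...,2]<162)&(P[...,0]>405)&(P[...,0]<470)&(P[...,1]>160)&(P[...,1]<210);p=P[m];print(len(p))
if len(p):print(cv2.minAreaRect(p[:,:2].astype(np.float32)))
rel(433,185.5,132,0.5)
E
```

```text
643
((433.4494323730469, 182.85292053222656), (9.668110847473145, 29.941898345947266), 0.5967372059822083)
shift [ 0.6  0.3 65.7] turn [0.27 0.26 0.17] t 42.88
```

View pics/w20.png

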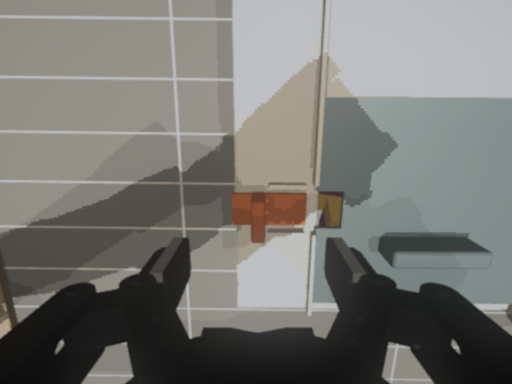

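The lock tab is at (258,215), and the lid notch at (330,210) is level with it. I grip and push it home.

Emit:
arm_command([
  [[1,1,15,0,0,0],[1,2,35,0,0,0],[1,2,50,0,0,0],[1,2,60,0,0,0],[1,2,64,0,0,0],[1,2,64,0,0,0],[1,2,64,0,0,0]],
])

```text
clock: 43.47
eef_pos: [433.9, 184.4, 134.4]
tool_rot: [3.138, 0.004, 0.009]
force: [-1.0, -0.0, -0.1]
width: 68.0
```

Emit:
arm_command([
  [[0,0,0,0,0,0],[0,0,0,0,0,0],[0,0,0,0,0,0],[0,0,0,0,0,0],[0,0,0,0,0,0],[0,0,0,0,0,0],[0,0,0,0,0,0],[0,0,0,0,0,0]],
], claw=-1)

```text
clock: 44.13
eef_pos: [433.5, 184.5, 134.9]
tool_rot: [3.138, 0.003, 0.009]
force: [-1.0, -0.7, 5.4]
width: 8.7
```

Emit:
arm_command([
  [[4,0,0,0,0,0],[8,0,0,0,0,0],[12,0,0,0,0,0],[16,0,0,0,0,0],[19,0,0,0,0,0],[21,0,0,0,0,0],[23,0,0,0,0,0],[24,0,0,0,0,0],[24,0,0,0,0,0],[24,0,0,0,0,0]],
])

```text
clock: 44.97
eef_pos: [454.3, 184.6, 134.8]
tool_rot: [3.136, 0.008, 0.01]
force: [-10.1, 0.2, 13.7]
width: 8.9
```

Emit:
arm_command([
  [[2,0,0,0,0,0],[2,0,0,0,0,0],[2,0,0,0,0,0]],
])

```text
clock: 45.22
eef_pos: [454.4, 184.5, 134.8]
tool_rot: [3.135, 0.011, 0.01]
force: [-13.7, 0.3, 17.4]
width: 8.2
```

Emit:
arm_command([
  [[-2,0,0,0,0,0],[-2,0,0,0,0,0],[-2,0,0,0,0,0],[-2,0,0,0,0,0],[-2,0,-25,0,0,0],[-2,0,-60,0,0,0],[-2,0,-65,0,0,0],[-2,0,-65,0,0,0]],
], claw=0.6)

```text
clock: 45.88
eef_pos: [459.7, 185.7, 201.4]
tool_rot: [3.14, -0.002, 0.008]
force: [0.3, 0.1, -0.9]
width: 68.4
```

```bash
python3 - <<'E'
from h import *
w=get_image("wrist");save("w21",w["pixels"]);P=cloud(w)
m=(P[...,2]>147)&(P[...,2]<162)&(P[...,0]>425)&(P[...,0]<490)&(P[...,1]>160)&(P[...,1]<210);p=P[m];print(len(p))
if len(p):print(cv2.minAreaRect(p[:,:2].astype(np.float32)))
E
```

```text
606
((455.1578063964844, 183.32711791992188), (9.631752014160156, 29.814363479614258), 0.3868296146392822)
```

View pics/w21.png

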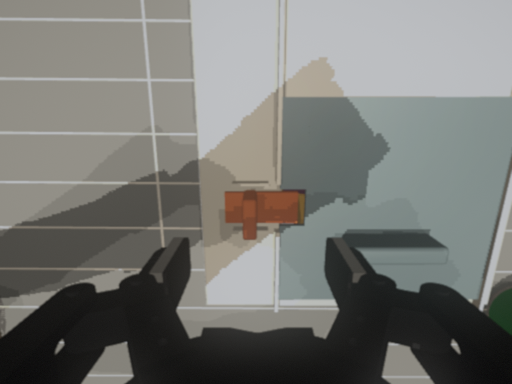

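The lock tab moved from 433.4 to 455.2, which is home, and the tongue is in the notch. I lift clear and do a last check.

Emit:
arm_command([
  [[0,0,-30,0,0,0],[-10,0,-60,0,0,0],[-20,-30,-90,0,0,0],[-30,-65,-110,0,0,0],[-40,-100,-120,0,0,0],[-50,-135,-120,0,0,0],[-60,-165,-120,0,0,0],[-60,-180,-120,0,0,0],[-60,-180,-120,0,0,0],[-60,-180,-120,0,0,0],[-60,-180,-120,0,0,0]],
])

```text
clock: 46.85
eef_pos: [396.9, 363.2, 317.6]
tool_rot: [3.135, 0.005, 0.008]
force: [0.3, -0.2, -0.3]
width: 68.3
```

```bash
python3 - <<'E'
from h import *
t=get_image("top");s=get_image("scene");save("t22",t["pixels"]);save("s22",s["pixels"])
for d in(t,s):
    loose(d,"left?");P=cloud(d);Z=P[...,2]
    for a in ((510,620,100,200),(430,480,160,210)):
        m=(Z>145)&(Z<162)&(P[...,0]>a[0])&(P[...,0]<a[1])&(P[...,1]>a[2])&(P[...,1]<a[3]);p=P[m]
        if len(p)>4: print(cv2.minAreaRect(p[:,:2].astype(np.float32)))
    m=(P[...,0]>440)&(P[...,0]<560)&(P[...,1]>-395)&(P[...,1]<-210)&(Z<20)
    A=np.c_[P[m][:,:2],np.ones(m.sum())];print("floor",m.sum(),Z[m].mean(),np.linalg.lstsq(A,Z[m],rcond=None)[0])
    m=(P[...,0]>420)&(P[...,0]<580)&(P[...,1]>-340)&(P[...,1]<-260)&(Z>112)&(Z<130);p=P[m]
    if len(p)>4: print("handle",cv2.minAreaRect(p[:,:2].astype(np.float32)),p[:,2].max())
E
```

```text
((562.0835571289062, 155.7510223388672), (69.54122924804688, 13.962607383728027), 1.5427488088607788)
((453.5625305175781, 182.52529907226562), (8.409854888916016, 27.630558013916016), 0.08777020871639252)
floor 2144 2.0854531702887416 [-1.11910560e-03  1.94256414e-03  3.22817493e+00]
handle ((502.16656494140625, -304.5846862792969), (136.4735107421875, 15.963367462158203), 3.88871693611145) 129.60935889527082
((564.1404418945312, 160.7097625732422), (71.53765106201172, 13.757101058959961), 0.1425122171640396)
((456.7880554199219, 187.4807586669922), (12.432673454284668, 28.284217834472656), 6.39668083190918)
floor 938 2.223031555811369 [-0.01113865 -0.00824829  5.27915621]
handle ((505.24444580078125, -298.9752197265625), (139.74237060546875, 16.061073303222656), 5.0850510597229) 128.17249341731429
```

View pics/s22.png

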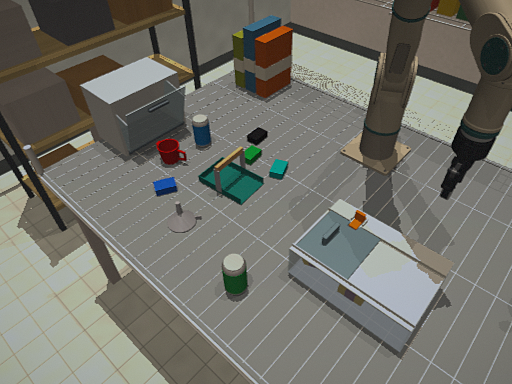

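View pics/t22.png

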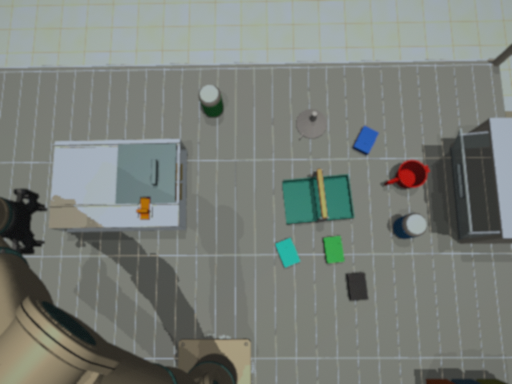

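Both views show no box left outside, and the lid and lock are back at their starting readings. The tray is flat and empty, the cans, cup and funnel are unmoved, and the arm touches nothing. I hand the job in.

```bash
python3 -c "
from cell import order;print(order.finish_job())"
```

```text
the job is handed in; nothing more can be done
None
```

The job is handed in at about 47 s of the 210 s allowed, with all six raisin boxes in the keeper. I pulled the lock out 22 mm and slid the lid open 145 mm. The four tray boxes went in with a 40° tip over the mouth, and the tray went back to its old place. I then put in the two loose boxes; one had been knocked about 26 mm aside, so I measured it again before gripping it. Last I shut the lid and pushed the lock home.

**Lid and lock:** the lid rib is back within about 1 mm of its starting reading, and the lock tab moved 21.7 of its 22 mm.

**Tray and shelf:** the tray stands flat and empty, no box is left outside the keeper, and the cans, cup and funnel stand where they were. The arm is clear of everything.

**Disagreements:** the top and scene cameras differ by 3–6 mm on absolute positions. I therefore relied on the wrist views and on changes within one camera. While I set the first loose box in, it briefly pressed on the pile with about 17 N, well below the limit.

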